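Number the resin castings and start the UV ink cure

TASK

Number the resin castings on the pour board in order from left to right with the self-advancing numbering stamp: set it square on the middle of each flat back, digits along the casting's long side, press the handle down until it prints, keep it still while it is pressed and lift it straight off; then stand the stamp back upright on its pad. Stand every casting flat on the deck of the UV unit, put the amber cover fully home around the four pegs, and then press the start button. Handle everything gently, pressing with no more than about 25 N, and leave the bottle, cups, mould, the rock casting on the scale and everything else as it is.

Things in the scene. Friction and masses are not known exactly. Their poses are not given: they have to be found in the camera images.
- casting_1: cast black resin block, 44 mm (its x) x 76 mm (its y) x 30 mm tall, 0.08-0.16 kg, lying on the pour board with its flat back up; origin at the centre of its underside, z up. In the row along the board, casting_1 stands furthest left (largest y) and casting_4 furthest right; some are absent (None).
- casting_2: cast black resin block, 44 mm (its x) x 76 mm (its y) x 30 mm tall, 0.08-0.16 kg, lying on the pour board with its flat back up; origin at the centre of its underside, z up. In the row along the board, casting_1 stands furthest left (largest y) and casting_4 furthest right; some are absent (None).
- casting_3: cast black resin block, 44 mm (its x) x 76 mm (its y) x 30 mm tall, 0.08-0.16 kg, lying on the pour board with its flat back up; origin at the centre of its underside, z up. In the row along the board, casting_1 stands furthest left (largest y) and casting_4 furthest right; some are absent (None).
- casting_4: cast black resin block, 44 mm (its x) x 76 mm (its y) x 30 mm tall, 0.08-0.16 kg, lying on the pour board with its flat back up; origin at the centre of its underside, z up. In the row along the board, casting_1 stands furthest left (largest y) and casting_4 furthest right; some are absent (None).
- pour_board: fixed plywood board, 110 x 500 x 8 mm thick, long side along its y, that carries the row of castings; origin at the centre of its underside
- stamp: automatic numbering stamp, 0.4 kg, upright on its pad: steel foot frame 36 mm (x) x 54 mm (y, the line of digits), 83 mm tall, with a sprung plunger topped by a black bar handle. Origin: centre of the foot's underside, z up. At rest the bar (24 mm along x, 64 mm along y) spans 106 to 142 mm above the foot; grip it across its 24 mm and press it straight down with the foot resting on a casting
- stamp_grip (a point): centre of the stamp's handle bar, 124 mm above the underside of the foot at rest, on the stamp's axis; axes as the stamp
- stamp_plunger (a joint): how far the stamp's handle is pressed down against its spring, m: 0 at rest, 0.012 against the stop; the spring starts at about 3 N and reaches about 13 N at the stop, and lifts the handle again by itself. The digits print once the handle is down by more than 0.009
- stamp_pad: fixed dark flat tin with a felt ink pad, 86 x 76 x 12 mm, the stamp's resting place; origin at the centre of its underside, top face 12 mm above it
- uv_base: fixed base of the UV ink-curing unit, a grey box with its flat deck 45 mm up; origin at table level under the middle of the covered deck, from which the box spans x -105..105, y -160..120 mm. Four aluminium pegs, 12 mm across, round-topped, 22 mm tall, stand on the deck at x +-71, y +-101 mm; the cover goes down around the outside of them. Castings stand between the pegs: x +-65, y +-95 mm is free
- uv_deck (a point): centre of the deck between the four pegs, on its surface (45 mm above the table), axes as uv_base
- uv_cover: loose amber acrylic cover of the unit, 0.45 kg, an upside-down box: outside 168 mm (x) x 228 mm (y) x 80 mm tall, inside 160 x 220 mm and 76 mm deep, black bridge handle on top. Origin: centre of its lower rim, z up. Home, its rim lies on the deck all round with its origin at uv_deck, 3 mm of play each way; it fits either way round
- cover_grip (a point): centre of the cover's handle bar, which is 20 mm (x) x 116 mm (y) x 22 mm tall, 120 mm above the cover's rim; clear space of 29 mm under the bar
- start_button (a joint): start button of the unit, m: 0 out, 0.006 fully in at about 5 N; it springs out again when let go
- start_button_top (a point): top of the start button, 30 mm across, pressed straight down; in a square housing on the strip of the base outside the cover, at x -10, y -140 mm of uv_base
- hardener_bottle: white hardener bottle, 72 mm across, 135 mm tall; bystander, origin at the centre of its underside
- beaker_a: clear plastic beaker, 72 mm across, 85 mm tall; bystander, origin at the centre of its underside
- beaker_b: clear plastic beaker, 72 mm across, 85 mm tall; bystander, origin at the centre of its underside
- mixing_cup: low white mixing cup, 62 mm across, 50 mm tall; bystander, origin at the centre of its underside
- rock_casting: finished black rock-shaped casting, 90 mm across, 60 mm tall lying on the round scale (already done, not part of the job); bystander, origin at the centre of its underside
- silicone_mould: pink silicone mould, open box 110 x 100 x 70 mm; bystander, origin at the centre of its underside
Mind the look-alikes: they are no part of the job. Of the things that look like the stamp, the middle-sized one is meant. What is shaped like the casting_1 but red is not meant.

How it is judged (in metres and radians):
On the way, in this order (a step that is already met when the one before it is completed fails the run):
1. casting 1 is numbered: stamp square on the middle of its back (within 8 mm, 0.15 rad, tilt 0.08 rad), handle down more than 9 mm, bearing on it with more than 4 N (z of stamp_grip in the frame of casting_1 below 0.145 m and horizontal distance between stamp and casting_1 below 0.008 m and angle between the y axis of stamp and the y axis of casting_1, either way round below 0.15 rad and angle between the z axis of stamp and the z axis of casting_1, either way round below 0.08 rad and contact force between stamp and casting_1 above 4 N), for 0.2 s.
2. casting 2 is numbered: stamp square on the middle of its back (within 8 mm, 0.15 rad, tilt 0.08 rad), handle down more than 9 mm, bearing on it with more than 4 N (z of stamp_grip in the frame of casting_2 below 0.145 m and horizontal distance between stamp and casting_2 below 0.008 m and angle between the y axis of stamp and the y axis of casting_2, either way round below 0.15 rad and angle between the z axis of stamp and the z axis of casting_2, either way round below 0.08 rad and contact force between stamp and casting_2 above 4 N), for 0.2 s.
3. casting 3 is numbered: stamp square on the middle of its back (within 8 mm, 0.15 rad, tilt 0.08 rad), handle down more than 9 mm, bearing on it with more than 4 N (z of stamp_grip in the frame of casting_3 below 0.145 m and horizontal distance between stamp and casting_3 below 0.008 m and angle between the y axis of stamp and the y axis of casting_3, either way round below 0.15 rad and angle between the z axis of stamp and the z axis of casting_3, either way round below 0.08 rad and contact force between stamp and casting_3 above 4 N), for 0.2 s.
4. casting 4 is numbered: stamp square on the middle of its back (within 8 mm, 0.15 rad, tilt 0.08 rad), handle down more than 9 mm, bearing on it with more than 4 N (z of stamp_grip in the frame of casting_4 below 0.145 m and horizontal distance between stamp and casting_4 below 0.008 m and angle between the y axis of stamp and the y axis of casting_4, either way round below 0.15 rad and angle between the z axis of stamp and the z axis of casting_4, either way round below 0.08 rad and contact force between stamp and casting_4 above 4 N), for 0.2 s.
5. all the castings stand flat on the deck and the cover is fully home around the pegs (x of casting_1 in the frame of uv_base between -0.07 and 0.07 m and y of casting_1 in the frame of uv_base between -0.09 and 0.09 m and z of casting_1 in the frame of uv_base between 0.041 and 0.049 m and angle between each of casting_1, casting_2, casting_3, casting_4's own z axis and vertical below 0.1 rad and x of casting_2 in the frame of uv_base between -0.07 and 0.07 m and y of casting_2 in the frame of uv_base between -0.09 and 0.09 m and z of casting_2 in the frame of uv_base between 0.041 and 0.049 m and x of casting_3 in the frame of uv_base between -0.07 and 0.07 m and y of casting_3 in the frame of uv_base between -0.09 and 0.09 m and z of casting_3 in the frame of uv_base between 0.041 and 0.049 m and x of casting_4 in the frame of uv_base between -0.07 and 0.07 m and y of casting_4 in the frame of uv_base between -0.09 and 0.09 m and z of casting_4 in the frame of uv_base between 0.041 and 0.049 m and z of uv_cover in the frame of uv_base between 0.042 and 0.048 m and horizontal distance between uv_cover and uv_deck below 0.006 m and angle between the y axis of uv_cover and the y axis of uv_base, either way round below 0.06 rad and angle between uv_cover's own z axis and vertical below 0.04 rad), for 0.2 s.
6. the start button is pressed with the cover home (value of joint start_button above 0.0045 m and z of uv_cover in the frame of uv_base between 0.042 and 0.048 m and horizontal distance between uv_cover and uv_deck below 0.006 m and angle between the y axis of uv_cover and the y axis of uv_base, either way round below 0.06 rad and angle between uv_cover's own z axis and vertical below 0.04 rad), for 0.1 s.
At the end, for the whole second after the job is handed in: every casting flat on the deck inside the cover (its centre within 70 mm along x and 90 mm along y of the deck's middle), the cover home (rim within 3 mm of the deck, centred within 6 mm, square within 0.06 rad), the stamp upright at rest on its pad (centre within 18 mm of the pad's) (all of step 5 and horizontal distance between stamp and stamp_pad below 0.018 m and angle between stamp's own z axis and vertical below 0.06 rad and height (world z) of stamp between 0.008 and 0.016 m and linear speed of each of stamp, uv_cover below 0.02 m/s); the robot touches nothing.
It fails at once if a casting is printed more than 15 mm off its middle (value of joint stamp_plunger above 0.009 m and ((horizontal distance between stamp and casting_1 above 0.015 m and contact force between stamp and casting_1 above 4 N) or (horizontal distance between stamp and casting_2 above 0.015 m and contact force between stamp and casting_2 above 4 N) or (horizontal distance between stamp and casting_3 above 0.015 m and contact force between stamp and casting_3 above 4 N) or (horizontal distance between stamp and casting_4 above 0.015 m and contact force between stamp and casting_4 above 4 N))).
It fails at once if a casting is pressed by the stamp with more than 40 N (contact force between stamp and casting_1 above 40 N or contact force between stamp and casting_2 above 40 N or contact force between stamp and casting_3 above 40 N or contact force between stamp and casting_4 above 40 N).
It fails at once if the stamp slides (faster than 40 mm/s) while it is pressed down on a casting (value of joint stamp_plunger above 0.006 m and linear speed of stamp above 0.04 m/s and (contact force between stamp and casting_1 above 3 N or contact force between stamp and casting_2 above 3 N or contact force between stamp and casting_3 above 3 N or contact force between stamp and casting_4 above 3 N)).
It fails at once if a bystander is knocked over or pushed more than 40 mm ((distance of hardener_bottle from where it was at the start of the episode above 0.04 m or angle between hardener_bottle's own z axis and vertical above 0.4 rad) or (distance of beaker_a from where it was at the start of the episode above 0.04 m or angle between beaker_a's own z axis and vertical above 0.4 rad) or (distance of beaker_b from where it was at the start of the episode above 0.04 m or angle between beaker_b's own z axis and vertical above 0.4 rad) or (distance of mixing_cup from where it was at the start of the episode above 0.04 m or angle between mixing_cup's own z axis and vertical above 0.4 rad) or (distance of rock_casting from where it was at the start of the episode above 0.04 m or angle between rock_casting's own z axis and vertical above 0.4 rad) or (distance of silicone_mould from where it was at the start of the episode above 0.04 m or angle between silicone_mould's own z axis and vertical above 0.4 rad)).
It fails at once if the stamp or the cover is tipped over (angle between any of stamp, uv_cover's own z axis and vertical above 0.6 rad).
Of casting_1, casting_2, casting_3, casting_4 only 2 to 4 are there at a start; the rules pass over those that are not, and their reading is None.
At some moment in a run one of casting_1, casting_2, casting_3, casting_4 may be knocked a few centimetres aside while the robot is not near it.
It also fails if it takes over 210 s, if anything falls off the work surface, if the arm or the gripper's body presses on something with over 40 N, if the wrist force passes 120 N, or if a joint passes its speed limit or range.

ROBOT

A 6-joint arm with a two-finger parallel gripper is mounted at the origin on the work surface. World frame = base frame: x ahead of the robot, y to its left, z up, the work surface at z = 0. Lengths are in m, angles in degrees, forces in N, time in s.
With the tool pointing down it reaches from about 0.375 to 0.9 m from the base axis. Payload 3.1 kg.
Tool frame: the origin (TCP) lies at the very end of the fingers, on their centre line; the grasp point (between the pads) lies 19 mm behind it (bot.hold_point_z is the z of the grasp point in the tool frame, in m); z points along the fingers, y is the line along which they close (so a half turn about z gives the same grasp; the last joint's range is limited). The gripper opens to 87 mm and grips with 3 to 60 N. Pads are 19 mm wide; open, the fingers measure 117 mm over their backs; the gripper's body (75 mm by 190 mm) begins 51 mm behind the grasp point.
Start: joints at [-80.243, 30.224, 82.088, -0, 67.689, -10.227], TCP at [0.214, -0.587, 0.223] pointing down, gripper open.
Joint ranges: [-176.69, 176.69], [-43.24, 126.21], [12.49, 139.97], [-82, 262], [0, 151.66], [-163.58, 163.58]. Speed limits (degrees/s): [159.86, 159.86, 180, 180, 180, 180].

INTERFACE

Orientations are given as a 3x3 rotation matrix whose columns are the frame's x, y, z axes.
In Python, from rig import bot, capture, camera_model gives the robot as it stands.
- The arm moves only by the tool apply_moves, never from a script. Its argument "plan" is text: rows parted by semicolons, each of 6 numbers parted by spaces: the shift along the tool's x, y, z in units of 0.05 m (1.0 is 0.05 m), then the turn, a rotation vector about the tool's x, y, z in units of 360 degrees (1.0 is 360 degrees). In form: dx dy dz ax ay az; .... A call has 1 to 10 rows; each row shifts and turns the commanded pose from where the row before left it, along the tool's axes as they then stand; what a row does not reach is not made up. A row lasts 1/12 s, in which the tool goes at most 41.7 mm and 7.16 degrees, less where a joint would pass 70% of its speed; a pose out of reach is approached as far as the arm can. A call with a number of a shift or a turn outside -1 to 1 is refused whole. A call with a gripper value outside its range is refused whole. "gripper" is the gripper command: -1 is shut, 1 is fully open, values between are in proportion, set as the call begins (left out, the last holds). The fingers move at their own pace and stop on an object; the grip force is fixed at half the most. Time passes only in rows, so rows that do not move let the fingers close. It gives the time, the measured TCP pose, the force, the opening and the grip force at its end, in the units of the state.
- bot.read_state(): the state, without advancing time (a new reading comes with each control period).
- capture(name): name is "scene" or "top" or "wrist"; returns the picture (480x640x3 uint8, red, green, blue); there is no depth.
- camera_model(name): a dict with "vertical_fov" (degrees; the focal length in pixels is half the picture's height over the tangent of half this angle, whatever the lens; pixels are square), "cx", "cy" (the principal point, pixels), "position" and "rotation" of the camera in the world; the wrist camera has in their place "hand_eye" (4x4, takes a point from camera to tool coordinates, whose origin is the TCP and whose axes are the flange's). Camera axes: x right, y down, z forward; pixel columns grow to the right and rows downward; lengths in m; the calibration is good to about 2 mm. A picture is of the moment at which its call begins: read the wrist's pose just before it. camera_model takes no time and is no camera call.
- bot.hand_in(): hands the job in; it is judged then, once.
The state is a dict: "time_s": time; "joint_positions": joint angles; "qvel": joint speeds; "tau": joint torques, N m; "position": TCP position; "tcp_rot": TCP orientation; "force": force on the tool from outside, world axes, zero at the start; "moment": the same for the moment, N m; "opening": opening from 0.0 (shut) to 1.0 (fully open); "grasp_force": force on a finger pad.
Only numpy, scipy, OpenCV 4.12 (cv2) and the standard library are available. Lean on these libraries where they do the work, as an engineer would, in place of code of your own. Each camera call takes 0.05 s, during which the arm holds its last target. There are 200 camera calls.

## Working session

There is one attempt and no reset: what is moved stays moved. The work goes in short steps, Python scripts to look and compute and a tool call to move; the robot and the scene stay as the last step left them, time stands still between calls to the robot, and variables do not carry over. Pictures are saved under pics/ and viewed, at most 14 in all, crops included, and the job is handed in when it is done.

Besides the shell and the picture viewer there is one more tool, called after ">>>" as name(argument=value, ...), one argument or row to a line, values as JSON. apply_moves: Moves the arm, as the interface text tells. Its arguments: {"type":"object","properties":{"plan":{"type":"string"},"gripper":{"type":"number"}},"required":["plan"]}

```bash
ls; mkdir -p pics; python3 - <<'E'
from rig import bot,capture,camera_model
import cv2
s=bot.read_state(); print(s)
for n in("scene","top"):
    cv2.imwrite(f"pics/{n}0.png",capture(n)[:,:,::-1]); print(n,camera_model(n))
print(camera_model("wrist"), bot.hold_point_z)
E
```

```text
pics
{'time_s': 0.0, 'joint_positions': array([-8.02442667e+01,  3.02783191e+01,  8.21569070e+01,  2.29385753e-03,
        6.76881351e+01, -1.02282567e+01]), 'qvel': array([-0.03844737,  0.01800126,  0.02389515,  0.11883992,  0.00973802,
        0.00064488]), 'tau': array([ 3.40261013e-04, -4.40043926e+01, -1.76590633e+01,  6.32942165e-02,
        5.82384481e-02, -1.87111405e-04]), 'position': array([ 0.21350141, -0.58662602,  0.22157567]), 'tcp_rot': array([[ 9.39793431e-01,  3.41742885e-01, -3.28329274e-04],
       [ 3.41742787e-01, -9.39791114e-01,  2.12819887e-03],
       [ 4.18735888e-04, -2.11227148e-03, -9.99997681e-01]]), 'force': array([-0.30815038, -0.04856642, -0.06602813]), 'moment': array([ 0.00425456, -0.04172423,  0.03916317]), 'grasp_force': 0.0, 'opening': 1.0004614245918446}
scene {'vertical_fov': 54.00703199866586, 'cx': 317.5582243698806, 'cy': 238.52581915326306, 'position': array([ 0.93970172, -0.40236755,  0.99081715]), 'rotation': array([[ 0.71206092,  0.58924207, -0.38178925],
       [ 0.70211364, -0.5957368 ,  0.39004372],
       [ 0.00238426, -0.54579434, -0.83791578]])}
top {'vertical_fov': 45.734614794131105, 'cx': 317.13184441408055, 'cy': 243.7934560998801, 'position': array([0.27409407, 0.00240767, 1.78202343]), 'rotation': array([[-0.02763429, -0.986849  ,  0.15926519],
       [-0.99958932,  0.02848956,  0.00308886],
       [-0.00758563, -0.15911442, -0.98723101]])}
{'vertical_fov': 67.71672708832281, 'cx': 318.5750716695238, 'cy': 242.14079787881485, 'hand_eye': array([[ 1.08437740e-03, -9.59412308e-01, -2.82005048e-01,
         7.64676246e-02],
       [ 9.99999322e-01,  1.15990199e-03, -1.00876135e-04,
        -1.15426056e-04],
       [ 4.23880022e-04, -2.82004748e-01,  9.59412916e-01,
        -1.63042509e-01],
       [ 0.00000000e+00,  0.00000000e+00,  0.00000000e+00,
         1.00000000e+00]])} -0.0187
```

View pics/top0.png

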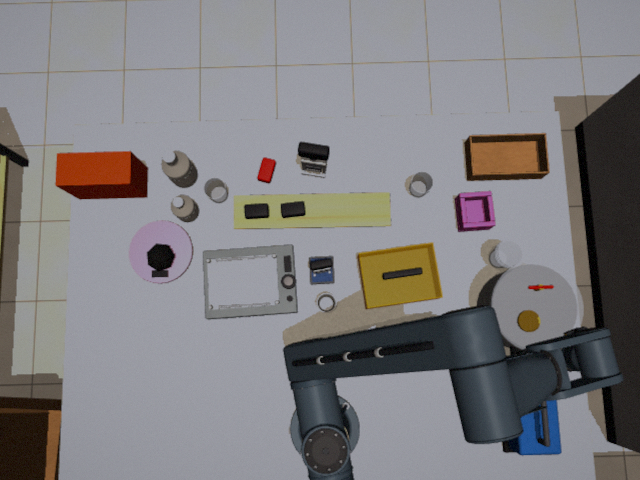

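View pics/scene0.png

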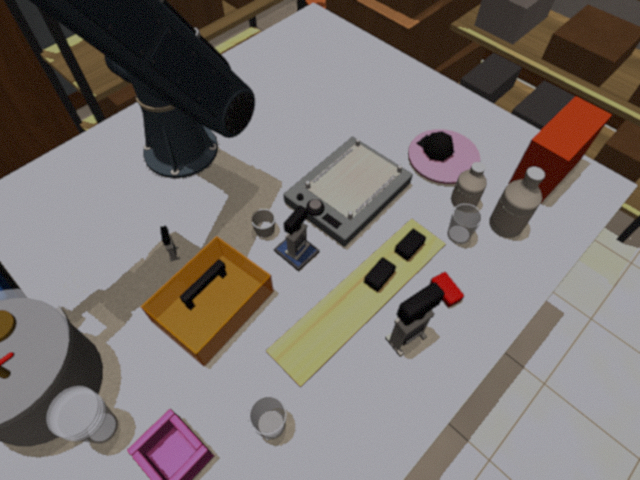

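Top view: the board (313,211) carries two black castings at (257,211) and (293,209). The red block at (266,170) is a look-alike. There are three stamp-like things in the scene view: a large one (412,315), one on the blue pad (297,238), and a small one (168,243). The middle-sized one is on the pad, so that should be the target. I'll confirm it in a crop and get coarse positions.

```bash
cat > h.py <<'E'
import numpy as np, cv2
from rig import bot,capture,camera_model
def cam(name,s=None):
    m=camera_model(name); f=240/np.tan(np.radians(m["vertical_fov"]/2))
    if name=="wrist":
        s=s or bot.read_state(); T=np.eye(4);T[:3,:3]=s["tcp_rot"];T[:3,3]=s["position"]; T=T@m["hand_eye"]; R,p=T[:3,:3],T[:3,3]
    else: R,p=m["rotation"],m["position"]
    return f,m["cx"],m["cy"],np.array(R),np.array(p)
def px2w(c,uv,z):
    f,cx,cy,R,p=c; uv=np.atleast_2d(np.array(uv,float))
    d=np.c_[(uv[:,0]-cx)/f,(uv[:,1]-cy)/f,np.ones(len(uv))]@R.T
    return (p+d*((z-p[2])/d[:,2])[:,None])
def w2px(c,P):
    f,cx,cy,R,p=c; q=(np.atleast_2d(P)-p)@R
    return np.c_[q[:,0]/q[:,2]*f+cx,q[:,1]/q[:,2]*f+cy]
def snap(name,fn):
    s=bot.read_state(); im=capture(name)[:,:,::-1].copy(); cv2.imwrite("pics/"+fn,im); c=cam(name,s); np.savez("pics/"+fn+".npz",*c); return im,c
def load(fn):
    d=np.load("pics/"+fn+".npz"); return cv2.imread("pics/"+fn),[d[f"arr_{i}"] for i in range(5)]
def rect(P):  # world pts -> centre, long-axis angle (deg), sizes
    (c,(w,h),a)=cv2.minAreaRect(np.float32(P[:,:2])*1000)
    return np.array(c)/1000,(a if w>h else a+90),sorted((w,h))
E
python3 - <<'E'
from h import *
im=cv2.imread("pics/scene0.png")[150:390,140:460]; cv2.imwrite("pics/c1.png",cv2.resize(im,(800,600),interpolation=cv2.INTER_CUBIC))
c=cam("top")
for n,uv,z in [("c1",(257,211),.038),("c2",(293,209),.038),("stampgrip",(320,263),.13),("pad",(321,270),.01),("cover",(402,273),.12),("base",(243,282),.045),("button",(288,282),.06),("cup",(325,302),.05),("board",(313,211),.008)]:
    print(n,px2w(c,uv,z)[0].round(3))
E
```

```text
c1 [0.665 0.193 0.038]
c2 [0.668 0.08  0.038]
stampgrip [0.483 0.001 0.13 ]
pad [ 0.477 -0.002  0.01 ]
cover [ 0.448 -0.239  0.12 ]
base [0.442 0.238 0.045]
button [0.437 0.099 0.06 ]
cup [ 0.374 -0.011  0.05 ]
board [0.667 0.018 0.008]
```

View pics/c1.png

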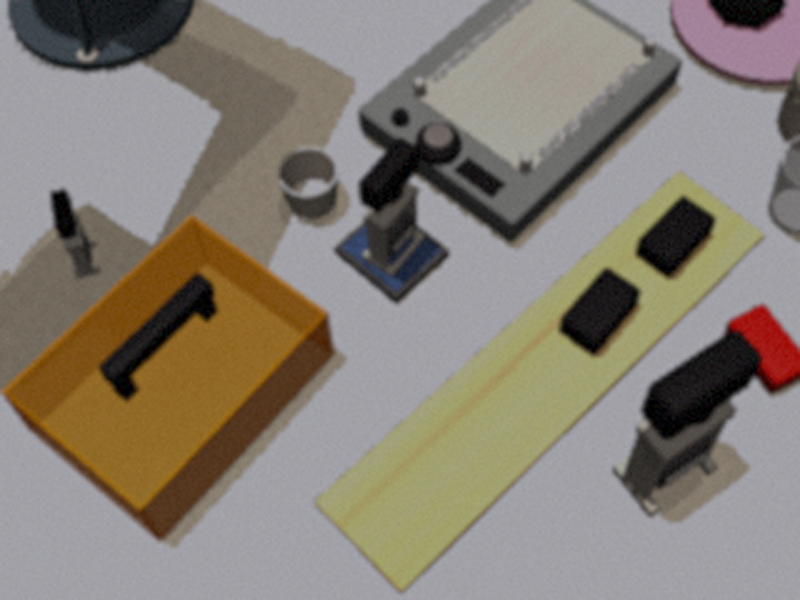

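The crop confirms it: the stamp on the blue pad at (390,210) is the middle one, with the tiny one at (75,235) and the big one at (690,420). Next I raise the arm, swing over and square the tool, so that tool x = world y and tool y = world x.

>>> apply_moves(
  plan="0 0 -0.64 0 0 0;0 0 -0.64 0 0 0;0 0 -0.64 0 0 0;0 0 -0.64 0 0 0;0.575 -0.596 0 0 0 0;0.575 -0.596 0 0 0 0;0.575 -0.596 0 0 0 0;0.575 -0.596 0 0 0 0;0.575 -0.596 0 0 0 0;0.575 -0.596 0 0 0 0",
  gripper=1,
)

```text
time_s: 0.93
position: [0.3148, -0.3581, 0.3502]
tcp_rot: [[0.94, 0.341, -0.0], [0.341, -0.94, 0.001], [0.0, -0.001, -1.0]]
force: [0.4, -0.6, 0.2]
opening: 1.003
grasp_force: 0.0
```

>>> apply_moves(
  plan="0.575 -0.596 0 0 0 0;0.575 -0.596 0 0 0 0;0.575 -0.596 0 0 0 0;0.575 -0.596 0 0 0 0;0.575 -0.596 0 0 0 0;0.575 -0.596 0 0 0 0;0.575 -0.596 0 0 0 0;0.575 -0.596 0 0 0 0;0.575 -0.596 0 0 0 0;0.575 -0.596 0 0 0 0",
)

```text
time_s: 1.77
position: [0.483, 0.0201, 0.3503]
tcp_rot: [[0.94, 0.342, -0.0], [0.342, -0.94, -0.0], [-0.0, -0.0, -1.0]]
force: [0.9, 0.4, -0.1]
opening: 1.0
grasp_force: 0.0
```

>>> apply_moves(
  plan="0.575 -0.596 0 0 0 0;0.575 -0.596 0 0 0 0;0.575 -0.596 0 0 0 0;0.575 -0.596 0 0 0 0;0 0 0 0 0 -0.0195;0 0 0 0 0 -0.0195;0 0 0 0 0 -0.0195;0 0 0 0 0 -0.0195;0 0 0 0 0 -0.0195",
)

```text
time_s: 2.52
position: [0.5499, 0.1696, 0.3498]
tcp_rot: [[0.567, 0.824, -0.002], [0.824, -0.567, -0.0], [-0.001, -0.001, -1.0]]
force: [-1.3, -0.3, 0.3]
opening: 0.999
grasp_force: 0.0
```

>>> apply_moves(
  plan="0 0 0 0 0 -0.0195;0 0 0 0 0 -0.0195;0 0 0 0 0 -0.0195;0 0 0 0 0 -0.0195;0 0 0 0 0 -0.0195;0 0 0 0 0 0;0 0 0 0 0 0;0 0 0 0 0 0",
)

```text
time_s: 3.18
position: [0.5501, 0.1693, 0.3503]
tcp_rot: [[-0.001, 1.0, -0.001], [1.0, 0.001, -0.0], [-0.0, -0.001, -1.0]]
force: [-0.1, 0.8, -0.1]
opening: 0.999
grasp_force: 0.0
```

```bash
python3 - <<'E'
from h import *
s=bot.read_state(); print(s["position"],s["tcp_rot"],s["joint_positions"],s["time_s"],s["force"])
snap("wrist","w1.png")
E
```

```text
[0.55014081 0.16929695 0.35028495] [[-6.29104032e-04  9.99999636e-01 -5.75859934e-04]
 [ 9.99999802e-01  6.29090881e-04 -2.30187603e-05]
 [-2.26564837e-05 -5.75874301e-04 -9.99999834e-01]] [5.98506766e+00 1.94183508e+01 7.94318865e+01 2.15406368e-03
 8.11827147e+01 5.94869223e+00] 3.1833 [-0.07555625  0.81377285 -0.10909593]
```

View pics/w1.png

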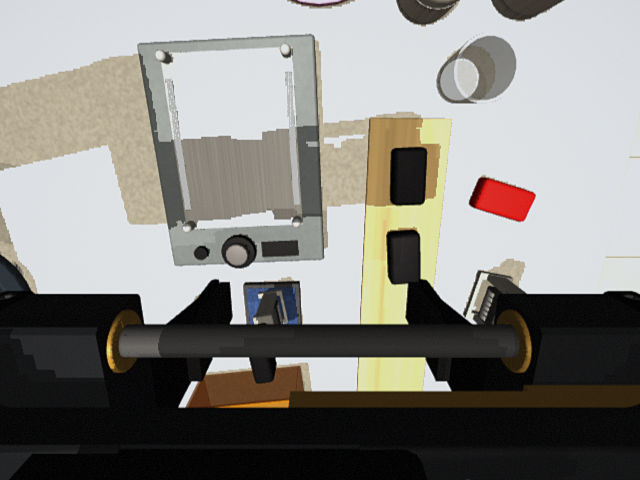

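The wrist view shows the castings at (408,176) and (404,256), the pegs at (162,56), (286,49), (188,227) and (297,222), and the button at (238,251). Two more views further right will show the stamp and cover clear of the gripper.

>>> apply_moves(
  plan="-0.7 0 0 0 0 0;-0.7 0 0 0 0 0;-0.7 0 0 0 0 0;-0.7 0 0 0 0 0;0 0 0 0 0 0;0 0 0 0 0 0;0 0 0 0 0 0",
)

```text
time_s: 3.82
position: [0.5507, 0.0294, 0.3505]
tcp_rot: [[-0.002, 1.0, -0.0], [1.0, 0.002, 0.001], [0.001, -0.0, -1.0]]
force: [-1.2, 0.3, 1.4]
opening: 0.996
grasp_force: 0.0
```

```bash
python3 - <<'E'
from h import *
snap("wrist","w2.png")
E
```

>>> apply_moves(
  plan="-0.8 0 0 0 0 0;-0.8 0 0 0 0 0;-0.8 0 0 0 0 0;-0.8 0 0 0 0 0;-0.8 0 0 0 0 0;0 0 0 0 0 0;0 0 0 0 0 0;0 0 0 0 0 0",
)

```text
time_s: 4.53
position: [0.5515, -0.1692, 0.3503]
tcp_rot: [[-0.004, 1.0, -0.001], [1.0, 0.004, 0.001], [0.001, -0.001, -1.0]]
force: [-0.0, -0.6, 0.4]
opening: 1.003
grasp_force: 0.0
```

```bash
python3 - <<'E'
from h import *
snap("wrist","w3.png")
a=cv2.imread("pics/w2.png")[0:300,100:500];b=cv2.imread("pics/w3.png")[0:300,100:500]
cv2.imwrite("pics/w23.png",np.vstack([a,b]))
E
```

```text
(no output)
```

View pics/w23.png

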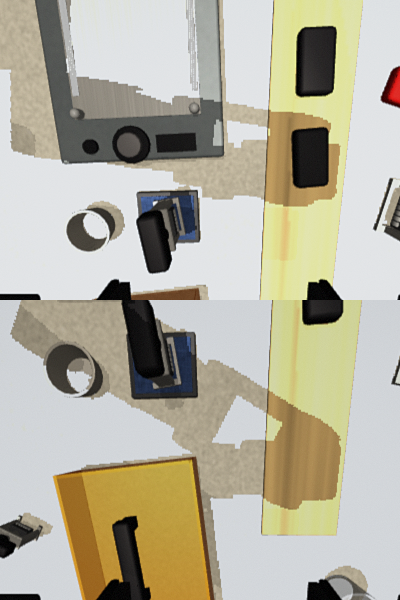

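Upper half of the crop (w2): stamp bar at (155,240), its pad edges, and the castings. Lower half (w3): cover and handle bar at (127,555). Now I fit model silhouettes.

```bash
cat >> h.py <<'E'
from scipy.optimize import minimize
def fitbox(items,dims,z0,x0,k=4):
    """items: list of (cam,mask bool,roi(u0,v0,u1,v1)); box dims lx,ly,lz from z0; fit x,y,yaw(deg)"""
    lx,ly,lz=dims; B=np.array([[a*lx/2,b*ly/2,c*lz] for a in(-1,1) for b in(-1,1) for c in(0,1)])
    def cost(p):
        a=np.radians(p[2]*100); R=np.array([[np.cos(a),-np.sin(a)],[np.sin(a),np.cos(a)]])
        P=np.c_[B[:,:2]@R.T+p[:2],B[:,2]+z0]; t=0
        for c,m,(u0,v0,u1,v1) in items:
            q=cv2.convexHull(np.float32((w2px(c,P)-[u0,v0]+.5)*k-.5)); r=np.zeros(((v1-v0)*k,(u1-u0)*k),np.uint8)
            cv2.fillConvexPoly(r,np.int32(np.round(q*16)),1,shift=4)
            mm=cv2.resize(m[v0:v1,u0:u1].astype(np.uint8),None,fx=k,fy=k,interpolation=cv2.INTER_NEAREST)
            t+=(r!=mm).sum()/mm.sum()
        return t/len(items)
    x=np.array([x0[0],x0[1],x0[2]/100])
    for d in (.02,.005): x=(r:=minimize(cost,x,method="Nelder-Mead",options=dict(initial_simplex=np.array([x]+[x+np.eye(3)[i]*d for i in range(3)]),xatol=1e-5,fatol=1e-6))).x
    return x*[1,1,100],r.fun
def dark(im,t=55): return im.max(2)<t
def amber(im): h=cv2.cvtColor(im,cv2.COLOR_BGR2HSV); return (h[...,0]>8)&(h[...,0]<24)&(h[...,1]>150)&(h[...,2]>40)
E
cat > m.py <<'E'
from h import *
i1,c1=load("w1.png"); i2,c2=load("w2.png"); i3,c3=load("w3.png")
top=cv2.imread("pics/top0.png"); ct=cam("top")
C=(.044,.076,.030)
for n,its,x0 in [("A1",[(c1,dark(i1),(375,135,440,215))],(.665,.19,0)),("A2",[(c2,dark(i2),(385,15,450,105))],(.665,.19,0)),
  ("B1",[(c1,dark(i1),(375,222,432,292))],(.665,.08,0)),("B2",[(c2,dark(i2),(385,118,440,195))],(.665,.08,0)),
  ]: print(n,fitbox(its,C,.008,x0))
print("bar",fitbox([(c2,dark(i2,50),(225,200,272,280))],(.024,.064,.036),.118,(.483,.001,0)))
m=amber(top); m|=0
m=cv2.morphologyEx(m.astype(np.uint8),cv2.MORPH_CLOSE,np.ones((9,9)))>0
n,l,st,ce=cv2.connectedComponentsWithStats(m.astype(np.uint8)); 
b=l[290,375]; print(st[b]); print("cover",fitbox([(ct,l==b,(340,225,460,325))],(.168,.228,.08),0,(.448,-.24,0)))
# pegs
def ref(i,uv,r=8):
    g=cv2.cvtColor(i,cv2.COLOR_BGR2GRAY); return uv
for z in(.060,):
    P=px2w(c1,[(162,56),(286,49),(188,227),(297,222)],z)[:,:2]; print(P.round(4)); print(P.mean(0), [np.linalg.norm(P[a]-P[b]) for a,b in((0,1),(2,3),(0,2),(1,3))])
    v=(P[0]-P[2]+P[1]-P[3]);print("yaw",np.degrees(np.arctan2(-v[0],v[1])))
print("button",px2w(c1,(238,251),.065),px2w(c2,(232,144),.065))
blue=(i2[...,0].astype(int)>i2[...,2]+40); ys,xs=np.where(blue[180:245,230:310]); print("pad",xs.min()+230,xs.max()+230,ys.min()+180,ys.max()+180)
E
python3 m.py
```

```text
A1 (array([ 0.66865018,  0.19648994, -0.48132308]), np.float64(0.13907515182186234))
A2 (array([0.66869061, 0.19439854, 0.07398692]), np.float64(0.2148758210180624))
B1 (array([0.67179457, 0.07784894, 9.08058334]), np.float64(0.2180753027909426))
B2 (array([0.66994798, 0.08069749, 2.53632907]), np.float64(0.13836882036221243))
bar (array([ 4.80247082e-01, -5.55922219e-04,  6.92078839e+00]), np.float64(0.2851283300844704))Traceback (most recent call last):
  File "m.py", line 9, in <module>
    m=amber(top); m|=0
                  ^^^^
numpy._core._exceptions._UFuncOutputCastingError: Cannot cast ufunc 'bitwise_or' output from dtype('int64') to dtype('bool') with casting rule 'same_kind'
```

```bash
sed -i 's/; m|=0//' m.py; python3 m.py|tail -9; python3 - <<'E'
from h import *
i1,c1=load("w1.png"); i2,c2=load("w2.png")
def cr(im,u0,v0,u1,v1): return cv2.resize(im[v0:v1,u0:u1],(260,290),interpolation=cv2.INTER_NEAREST)
t=[]
for im,r in((i1,(375,135,440,215)),(i2,(385,118,440,195)),(i2,(225,195,295,275))):
    t.append(np.vstack([cr(im,*r),cr(np.repeat(dark(im,70)[...,None].astype(np.uint8)*255,3,2),*r)]))
cv2.imwrite("pics/dbg.png",np.hstack(t))
E
```

```text
cover (array([ 0.44852995, -0.23855882,  7.13159651]), np.float64(0.044745316159250585))
[[0.3694 0.3354]
 [0.5116 0.3428]
 [0.3788 0.1337]
 [0.5211 0.1406]]
[0.44522366 0.23813988] [np.float64(0.14246406300659425), np.float64(0.14249949273337117), np.float64(0.20192045554010812), np.float64(0.2024206921644118)]
yaw 2.670547793394395
button [[0.44316688 0.10253669 0.065     ]] [[0.44486603 0.09857557 0.065     ]]
pad 230 309 180 244
```

View pics/dbg.png

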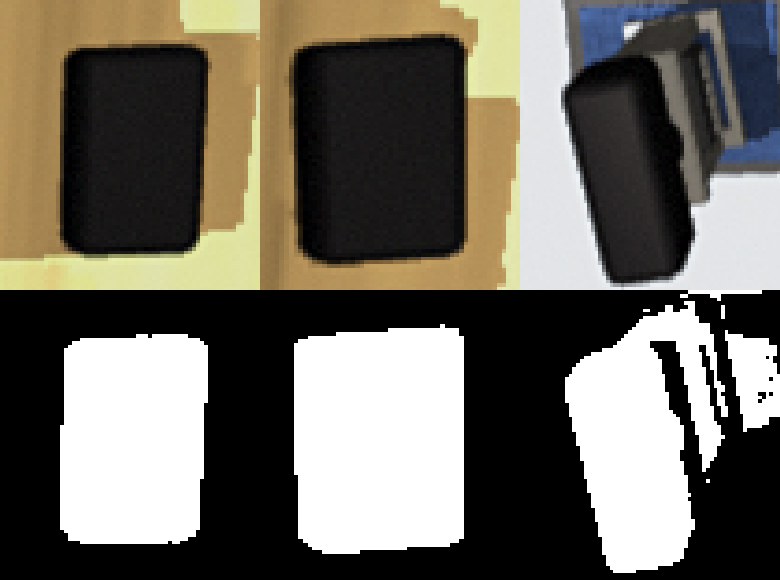

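>>> apply_moves(
  plan="0.6 -0.5 0 0 0 0;0.6 -0.5 0 0 0 0;0.6 -0.4 0 0 0 0;0 0 0.7 0 0 0;0 0 0.3 0 0 0;0 0 0 0 0 0;0 0 0 0 0 0;0 0 0 0 0 0",
)

```text
time_s: 5.25
position: [0.4821, -0.0803, 0.3017]
tcp_rot: [[-0.005, 1.0, 0.002], [1.0, 0.005, -0.001], [-0.001, 0.002, -1.0]]
force: [-0.1, 0.1, -0.4]
opening: 0.998
grasp_force: 0.0
```

```bash
python3 - <<'E'
from h import *
print(bot.read_state()["position"])
im,c=snap("wrist","w4.png")
i1,c1=load("w1.png"); i2,c2=load("w2.png")
C=(.044,.076,.030)
for n,its,x0 in [("A1",[(c1,dark(i1,75),(375,135,440,215))],(.665,.19,0)),("A2",[(c2,dark(i2,75),(385,15,450,105))],(.665,.19,0)),
  ("B1",[(c1,dark(i1,75),(375,222,432,292))],(.665,.08,0)),("B2",[(c2,dark(i2,75),(385,118,440,195))],(.665,.08,0))]: print(n,fitbox(its,C,.008,x0))
cv2.imwrite("pics/w4c.png",cv2.resize(im[50:290,180:480],(750,600)))
E
```

```text
[ 0.48210913 -0.08033619  0.3016784 ]
A1 (array([0.66821341, 0.19642887, 0.67875854]), np.float64(0.11622643849206349))
A2 (array([0.66841807, 0.19506997, 0.05899676]), np.float64(0.14623552123552125))
B1 (array([0.67167797, 0.07824055, 9.09575766]), np.float64(0.21462571726656235))
B2 (array([0.67001348, 0.08107096, 2.35581582]), np.float64(0.1273002421307506))
```

View pics/w4c.png

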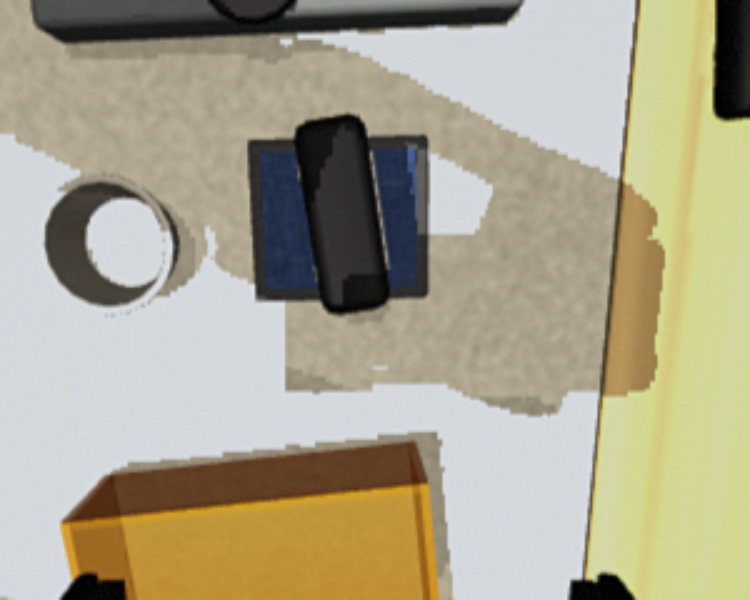

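The view from above shows the stamp bar centred at crop (342,214), turned about 8° from the pad's y line, with the pad centred at about (340,217). I'll fit the bar and plan the grasp.

```bash
python3 - <<'E'
from h import *
im,c=load("w4.png")
m=dark(im,60); roi=(294,90,340,180)
print(fitbox([(c,m,roi)],(.024,.064,.036),.118,(.483,0,7)))
mm=np.zeros_like(m);mm[90:180,294:340]=m[90:180,294:340]
n,l,st,ce=cv2.connectedComponentsWithStats(mm.astype(np.uint8)); b=1+st[1:,4].argmax()
k=(cv2.morphologyEx((l==b).astype(np.uint8),cv2.MORPH_OPEN,np.ones((9,9))))
ys,xs=np.where(k); print(rect(px2w(c,np.c_[xs,ys],.154)),st[b])
print("bar click",px2w(c,(316.8,135.6),.154),"pad",px2w(c,[(180+a/2.5,50+b/2.5) for a,b in((250,140),(427,136),(257,299),(427,296))],.012).mean(0))
E
```

```text
(array([ 4.79446944e-01, -3.36606676e-03,  9.69175353e+00]), np.float64(0.13055495920996135))
(array([ 0.47936975, -0.0027637 ]), 98.88619613647461, [24.211992263793945, 62.25116729736328]) [ 294   96   46   80 2327]
bar click [[ 0.47957227 -0.00199326  0.154     ]] pad [ 0.47837224 -0.00419832  0.012     ]
```

>>> apply_moves(
  plan="0.78 -0.03 0 0 0 0;0.78 -0.03 0 0 0 0;0 0 0 0 0 -0.012;0 0 0 0 0 -0.012;0 0 0.6 0 0 0;0 0 0.6 0 0 0;0 0 0.6 0 0 0;0 0 0 0 0 0;0 0 0 0 0 0;0 0 0 0 0 0",
)

```text
time_s: 6.13
position: [0.4796, -0.0034, 0.2122]
tcp_rot: [[-0.153, 0.988, 0.003], [0.988, 0.153, -0.001], [-0.001, 0.003, -1.0]]
force: [0.2, -0.1, 1.3]
opening: 1.003
grasp_force: 0.0
```

```bash
python3 - <<'E'
from h import *
s=bot.read_state();print(s["position"],s["tcp_rot"].round(4),s["joint_positions"])
E
```

```text
[ 0.47958798 -0.00340848  0.21221918] [[-1.532e-01  9.882e-01  3.300e-03]
 [ 9.882e-01  1.532e-01 -7.000e-04]
 [-1.200e-03  3.100e-03 -1.000e+00]] [-1.37922817e+01  1.98628493e+01  1.03247444e+02  5.57368676e-03
  5.66985519e+01 -2.26073843e+01]
```

>>> apply_moves(
  plan="0 0 0.6 0 0 0;0 0 0.6 0 0 0;0 0 0.5 0 0 0;0 0 0.2 0 0 0;0 0 0 0 0 0;0 0 0 0 0 0;0 0 0 0 0 0",
)

```text
time_s: 6.72
position: [0.4799, -0.0034, 0.1174]
tcp_rot: [[-0.153, 0.988, 0.004], [0.988, 0.153, -0.001], [-0.002, 0.004, -1.0]]
force: [-0.6, -0.2, 0.4]
opening: 0.996
grasp_force: 0.0
```

>>> apply_moves(
  plan="0 0 0 0 0 0;0 0 0 0 0 0;0 0 0 0 0 0;0 0 0 0 0 0;0 0 0 0 0 0;0 0 0 0 0 0;0 0 0 0 0 0;0 0 0 0 0 0",
  gripper=-1,
)

```text
time_s: 7.38
position: [0.4778, -0.0029, 0.1155]
tcp_rot: [[-0.153, 0.988, -0.0], [0.988, 0.153, 0.0], [0.0, -0.0, -1.0]]
force: [0.2, 0.6, -1.2]
opening: 0.475
grasp_force: 0.0
```

>>> apply_moves(
  plan="0 0 0 0 0 0;0 0 0 0 0 0;0 0 0 0 0 0;0 0 0 0 0 0;0 0 0 0 0 0;0 0 0 0 0 0;0 0 0 0 0 0;0 0 0 0 0 0",
)

```text
time_s: 8.05
position: [0.4781, -0.003, 0.1155]
tcp_rot: [[-0.153, 0.988, 0.0], [0.988, 0.153, -0.0], [-0.0, 0.0, -1.0]]
force: [1.6, 0.6, -1.7]
opening: 0.271
grasp_force: 29.9
```

>>> apply_moves(
  plan="0 0 -0.3 0 0 0;0 0 -0.6 0 0 0;0 0 -0.6 0 0 0;0 0 0 0 0 0;0 0 0 0 0 0;0 0 0 0 0 0",
)

```text
time_s: 8.55
position: [0.4763, -0.0026, 0.1895]
tcp_rot: [[-0.153, 0.988, -0.003], [0.988, 0.153, 0.001], [0.001, -0.003, -1.0]]
force: [-0.3, 0.6, -4.5]
opening: 0.274
grasp_force: 29.9
```

>>> apply_moves(
  plan="0 0 -0.6 0 0 0;0 0 -0.6 0 0 0;0 0 -0.6 0 0 0;0 0 0 0 0 0.0117;0 0 0 0 0 0.0117;0 0.65 0 0 0 0;0 0.65 0 0 0 0;0 0.65 0 0 0 0;0 0.65 0 0 0 0;0 0.65 0 0 0 0",
)

```text
time_s: 9.38
position: [0.64, -0.0015, 0.277]
tcp_rot: [[-0.007, 1.0, -0.007], [1.0, 0.007, 0.001], [0.001, -0.007, -1.0]]
force: [0.9, -0.9, -3.8]
opening: 0.27
grasp_force: 30.0
```

>>> apply_moves(
  plan="0.2 0.65 0 0 0 0;0 0 0 0 0 0;0 0 0 0 0 0;0 0 0 0 0 0;0 0 0 0 0 0",
)

```text
time_s: 9.8
position: [0.6708, 0.0085, 0.2786]
tcp_rot: [[-0.007, 1.0, -0.005], [1.0, 0.007, 0.001], [0.001, -0.005, -1.0]]
force: [0.7, 0.1, -3.5]
opening: 0.273
grasp_force: 30.0
```

```bash
python3 - <<'E'
from h import *
print(bot.read_state()["position"]);snap("wrist","b.png")
E
```

```text
[0.67078531 0.00847263 0.27856094]
```

>>> apply_moves(
  plan="0.78 0 0 0 0 0;0.78 0 0 0 0 0;0.78 0 0 0 0 0;0 0 0 0 0 0;0 0 0 0 0 0;0 0 0 0 0 0",
)

```text
time_s: 10.35
position: [0.6712, 0.1252, 0.2808]
tcp_rot: [[-0.008, 1.0, -0.0], [1.0, 0.008, -0.001], [-0.001, -0.0, -1.0]]
force: [-0.3, -0.3, -3.4]
opening: 0.272
grasp_force: 30.0
```

```bash
cat >> h.py <<'E'
def darkbox(fn,near,z=.038,t=75):
    """dark blob nearest a world point: rect of its outline at height z"""
    im,c=load(fn); m=cv2.morphologyEx(dark(im,t).astype(np.uint8),cv2.MORPH_OPEN,np.ones((5,5)))
    n,l,st,ce=cv2.connectedComponentsWithStats(m); u=w2px(c,[*near,z])[0]
    i=1+np.argmin(np.hypot(*(ce[1:]-u).T)); k,_=cv2.findContours((l==i).astype(np.uint8),0,1); k=np.vstack(k)[:,0].astype(float)
    return rect(px2w(c,k,z)),st[i]
E
python3 - <<'E'
from h import *
s=bot.read_state();print(s["position"],s["tcp_rot"].round(3));snap("wrist","a.png")
for f,n in(("b.png",(.67,.08)),("a.png",(.668,.195))): print(f,darkbox(f,n))
a,b=cv2.imread("pics/a.png"),cv2.imread("pics/b.png"); cv2.imwrite("pics/ab.png",np.hstack([a[:,160:560],b[:,160:560]]))
E
```

```text
[0.67120729 0.1252046  0.28080415] [[-0.008  1.    -0.   ]
 [ 1.     0.008 -0.001]
 [-0.001 -0.    -1.   ]]
b.png ((array([0.67079913, 0.08096187]), 95.24186658859253, [42.98744201660156, 73.96751403808594]), array([ 299,  105,   44,   72, 2550], dtype=int32))
a.png ((array([0.66908844, 0.19611436]), 92.66283369064331, [42.81439208984375, 73.97164154052734]), array([ 298,  107,   41,   71, 2508], dtype=int32))
```

View pics/ab.png

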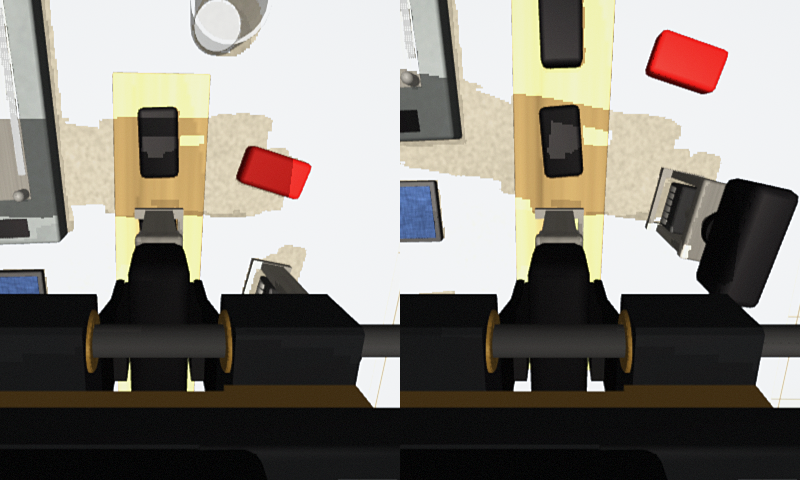

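Casting A is at (0.669, 0.196), yaw 2.7°, and casting B at (0.671, 0.081), yaw 5.2°; the sizes match. The stamp hangs centred in the grip. Next I go over A.

>>> apply_moves(
  plan="0.47 -0.02 0 0 0 0;0.47 -0.02 0 0 0 0;0.47 0 0 0 0 -0.006;0 0 0.6 0 0 0;0 0 0.6 0 0 0;0 0 0.6 0 0 0;0 0 0.6 0 0 0;0 0 0 0 0 0;0 0 0 0 0 0;0 0 0 0 0 0",
)

```text
time_s: 11.23
position: [0.6712, 0.195, 0.1624]
tcp_rot: [[-0.043, 0.999, 0.003], [0.999, 0.043, 0.0], [0.0, 0.003, -1.0]]
force: [-0.1, -0.5, -4.0]
opening: 0.276
grasp_force: 30.0
```

>>> apply_moves(
  plan="0 0 0 0 0 0;0 0 0 0 0 0",
)

```text
time_s: 11.4
position: [0.6714, 0.1958, 0.1636]
tcp_rot: [[-0.044, 0.999, 0.005], [0.999, 0.044, 0.001], [0.0, 0.005, -1.0]]
force: [0.4, -1.3, -3.1]
opening: 0.275
grasp_force: 30.0
```

```bash
python3 - <<'E'
from h import *
s=bot.read_state();print(s["position"],s["tcp_rot"].round(4))
E
```

```text
[0.67137972 0.19577562 0.16360314] [[-4.41e-02  9.99e-01  5.40e-03]
 [ 9.99e-01  4.41e-02  7.00e-04]
 [ 5.00e-04  5.40e-03 -1.00e+00]]
```

>>> apply_moves(
  plan="0 -0.04 0.1 0 0 0;0 0 0.1 0 0 0;0 0 0.1 0 0 0;0 0 0.1 0 0 0;0 0 0.04 0 0 0;0 0 0.04 0 0 0;0 0 0 0 0 0;0 0 0 0 0 0",
)

```text
time_s: 12.07
position: [0.6674, 0.1959, 0.1376]
tcp_rot: [[-0.045, 0.999, -0.0], [0.999, 0.045, 0.0], [0.0, -0.0, -1.0]]
force: [-2.5, -1.0, 5.9]
opening: 0.273
grasp_force: 30.0
```

>>> apply_moves(
  plan="0 0 0.04 0 0 0;0 0 0.04 0 0 0;0 0 0.04 0 0 0;0 0 0.02 0 0 0;0 0 0 0 0 0;0 0 0 0 0 0",
)

```text
time_s: 12.57
position: [0.6674, 0.1959, 0.1319]
tcp_rot: [[-0.045, 0.999, 0.0], [0.999, 0.045, 0.0], [0.0, 0.0, -1.0]]
force: [-4.5, -0.0, 9.3]
opening: 0.275
grasp_force: 30.0
```

>>> apply_moves(
  plan="0 0 0.03 0 0 0;0 0 0.03 0 0 0;0 0 0 0 0 0;0 0 0 0 0 0;0 0 0 0 0 0;0 0 0 0 0 0",
)

```text
time_s: 13.07
position: [0.6675, 0.1959, 0.1296]
tcp_rot: [[-0.045, 0.999, 0.001], [0.999, 0.045, 0.0], [-0.0, 0.001, -1.0]]
force: [-5.8, 0.0, 12.0]
opening: 0.273
grasp_force: 30.0
```

>>> apply_moves(
  plan="0 0 0.03 0 0 0;0 0 0 0 0 0;0 0 0 0 0 0;0 0 0 0 0 0",
)

```text
time_s: 13.4
position: [0.6675, 0.196, 0.1295]
tcp_rot: [[-0.045, 0.999, 0.001], [0.999, 0.045, 0.0], [-0.0, 0.001, -1.0]]
force: [-6.9, -0.9, 17.3]
opening: 0.274
grasp_force: 30.0
```

Hit the stop at 17 N, so casting 1 is printed. Lift straight off and move over B.

>>> apply_moves(
  plan="0 0 -0.06 0 0 0;0 0 -0.1 0 0 0;0 0 -0.1 0 0 0;0 0 -0.15 0 0 0;0 0 -0.5 0 0 0;0 0 -0.5 0 0 0;-0.77 -0.02 0 0 0 0;-0.77 -0.02 0 0 0 0;-0.77 -0.02 0 0 0 -0.007;0 0 0 0 0 0",
)

```text
time_s: 14.23
position: [0.6704, 0.0721, 0.1947]
tcp_rot: [[-0.085, 0.996, 0.0], [0.996, 0.085, -0.006], [-0.006, -0.0, -1.0]]
force: [0.1, 0.8, -4.3]
opening: 0.275
grasp_force: 30.0
```

>>> apply_moves(
  plan="0 0 0.3 0 0 0;0 0 0.3 0 0 0;0 0 0 0 0 0;0 0 0 0 0 0;0 0 0 0 0 0;0 0 0 0 0 0",
)

```text
time_s: 14.73
position: [0.6705, 0.0807, 0.1663]
tcp_rot: [[-0.089, 0.996, 0.002], [0.996, 0.089, -0.0], [-0.0, 0.002, -1.0]]
force: [0.0, 0.6, -4.4]
opening: 0.273
grasp_force: 30.0
```

```bash
python3 - <<'E'
from h import *
s=bot.read_state();print(s["position"],s["tcp_rot"].round(4)); 
E
```

```text
[0.67048724 0.08065622 0.16633393] [[-8.90e-02  9.96e-01  2.00e-03]
 [ 9.96e-01  8.90e-02 -1.00e-04]
 [-2.00e-04  2.00e-03 -1.00e+00]]
```

```bash
cat > chk.py <<'E'
from h import *
import sys
c=cam("scene"); a=cv2.imread("pics/scene0.png"); b=capture("scene")[:,:,::-1]
for n,(x,y,w) in {"A":(.669,.196,2.7),"B":(.671,.081,5.2)}.items():
    w=np.radians(w);P=np.array([[x+p*np.cos(w)*.022-q*np.sin(w)*.038,y+p*np.sin(w)*.022+q*np.cos(w)*.038,z] for p in(-1,1) for q in(-1,1) for z in(.008,.038)])
    k=np.zeros(a.shape[:2],np.uint8); cv2.fillConvexPoly(k,cv2.convexHull(np.int32(w2px(c,P).round())),1)
    r=cv2.dilate(k,np.ones((9,9)))-cv2.dilate(k,np.ones((3,3)))
    print(n,"dark inside",[dark(i,70)[k>0].mean().round(2) for i in(a,b)],"ring",[dark(i,70)[r>0].mean().round(2) for i in(a,b)])
E
python3 chk.py
```

```text
A dark inside [np.float64(0.75), np.float64(0.91)] ring [np.float64(0.0), np.float64(0.61)]
B dark inside [np.float64(0.75), np.float64(0.77)] ring [np.float64(0.0), np.float64(0.09)]
```

B is where it was. Press.

>>> apply_moves(
  plan="0 0 0.1 0 0 0;0 0 0.1 0 0 0;0 0 0.1 0 0 0;0 0 0.1 0 0 0;0 0 0.06 0 0 0;0 0 0.04 0 0 0;0 0 0.04 0 0 0;0 0 0.04 0 0 0;0 0 0 0 0 0;0 0 0 0 0 0",
)

```text
time_s: 15.62
position: [0.6692, 0.0803, 0.1374]
tcp_rot: [[-0.089, 0.996, -0.001], [0.996, 0.089, -0.0], [0.0, -0.001, -1.0]]
force: [-3.6, -0.4, 4.3]
opening: 0.277
grasp_force: 30.0
```

>>> apply_moves(
  plan="0 0 0.04 0 0 0;0 0 0.04 0 0 0;0 0 0.04 0 0 0;0 0 0.04 0 0 0;0 0 0.04 0 0 0;0 0 0 0 0 0;0 0 0 0 0 0;0 0 0 0 0 0",
)

```text
time_s: 16.28
position: [0.6694, 0.0803, 0.1296]
tcp_rot: [[-0.089, 0.996, 0.0], [0.996, 0.089, -0.0], [-0.0, 0.0, -1.0]]
force: [-5.9, 0.1, 13.6]
opening: 0.272
grasp_force: 30.0
```

>>> apply_moves(
  plan="0 0 0.02 0 0 0;0 0 0 0 0 0;0 0 0 0 0 0;0 0 0 0 0 0",
)

```text
time_s: 16.62
position: [0.6694, 0.0803, 0.1295]
tcp_rot: [[-0.089, 0.996, 0.0], [0.996, 0.089, -0.0], [-0.0, 0.0, -1.0]]
force: [-6.8, 0.2, 17.8]
opening: 0.275
grasp_force: 30.1
```

Casting 2 is also pressed to the stop. Lift and return the stamp to its pad.

>>> apply_moves(
  plan="0 0 -0.06 0 0 0;0 0 -0.1 0 0 0;0 0 -0.1 0 0 0;0 0 -0.15 0 0 0;0 0 -0.5 0 0 0;0 0 -0.6 0 0 0;0 0 -0.6 0 0 0;-0.225 -0.663 0 0 0 0;-0.225 -0.663 0 0 0 0;-0.225 -0.663 0 0 0 0",
)

```text
time_s: 17.45
position: [0.5735, 0.0375, 0.231]
tcp_rot: [[-0.089, 0.996, 0.003], [0.996, 0.089, -0.0], [-0.001, 0.003, -1.0]]
force: [-0.0, -1.0, -5.2]
opening: 0.271
grasp_force: 30.0
```

>>> apply_moves(
  plan="-0.225 -0.663 0 0 0 0;-0.225 -0.663 0 0 0 0;-0.225 -0.663 0 0 0 0;0 0 0 0 0 0;0 0 0.5 0 0 0;0 0 0.5 0 0 0;0 0 0.5 0 0 0;0 0 0 0 0 0;0 0 0 0 0 0;0 0 0 0 0 0",
)

```text
time_s: 18.28
position: [0.4789, -0.0048, 0.1568]
tcp_rot: [[-0.089, 0.996, 0.002], [0.996, 0.089, -0.0], [-0.001, 0.002, -1.0]]
force: [0.1, -0.1, -4.1]
opening: 0.271
grasp_force: 30.0
```

>>> apply_moves(
  plan="0 0 0.3 0 0 0;0 0 0.3 0 0 0;0 0 0.1 0 0 0;0 0 0.05 0 0 0;0 0 0.04 0 0 0;0 0 0 0 0 0;0 0 0 0 0 0",
)

```text
time_s: 18.87
position: [0.4782, -0.0047, 0.1173]
tcp_rot: [[-0.089, 0.996, 0.002], [0.996, 0.089, -0.0], [-0.001, 0.002, -1.0]]
force: [0.8, -0.8, -3.4]
opening: 0.273
grasp_force: 30.0
```

>>> apply_moves(
  plan="0 0 0.03 0 0 0;0 0 0.03 0 0 0;0 0 0 0 0 0;0 0 0 0 0 0;0 0 0 0 0 0",
)

```text
time_s: 19.28
position: [0.4783, -0.0048, 0.1142]
tcp_rot: [[-0.089, 0.996, 0.002], [0.996, 0.089, -0.001], [-0.001, 0.002, -1.0]]
force: [-0.9, -0.1, 2.8]
opening: 0.275
grasp_force: 30.0
```

>>> apply_moves(
  plan="0 0 0 0 0 0;0 0 0 0 0 0;0 0 0 0 0 0;0 0 0 0 0 0;0 0 0 0 0 0;0 0 0 0 0 0;0 0 0 0 0 0;0 0 0 0 0 0;0 0 0 0 0 0;0 0 0 0 0 0",
  gripper=1,
)

```text
time_s: 20.12
position: [0.4775, -0.0046, 0.1136]
tcp_rot: [[-0.089, 0.996, 0.0], [0.996, 0.089, -0.0], [-0.0, 0.0, -1.0]]
force: [-0.5, 0.0, 0.6]
opening: 0.935
grasp_force: 0.0
```

>>> apply_moves(
  plan="0 0 -0.3 0 0 0;0 0 -0.7 0 0 0;0 0 -0.7 0 0 0;0 0 -0.7 0 0 0;0 0 -0.7 0 0 0;0 0 -0.3 0 0 0.0067;0.386 0.654 0 0 0 0;0.386 0.654 0 0 0 0;0.386 0.654 0 0 0 0;0.386 0.654 0 0 0 0",
)

```text
time_s: 20.95
position: [0.6056, 0.0796, 0.2839]
tcp_rot: [[-0.046, 0.999, 0.001], [0.999, 0.046, -0.0], [-0.0, 0.001, -1.0]]
force: [-0.6, -0.0, -0.4]
opening: 1.002
grasp_force: 0.0
```

>>> apply_moves(
  plan="0.386 0.654 0 0 0 0;0.386 0.654 0 0 0 0;0 0 0 0 0 0;0 0 0 0 0 0;0 0 0 0 0 0",
)

```text
time_s: 21.37
position: [0.6671, 0.1202, 0.2827]
tcp_rot: [[-0.047, 0.999, -0.002], [0.999, 0.047, -0.0], [-0.0, -0.003, -1.0]]
force: [-0.8, -0.3, -0.2]
opening: 1.002
grasp_force: 0.0
```

```bash
python3 - <<'E'
from h import *
im,c=snap("wrist","a2.png")
s=bot.read_state();print(s["position"],s["tcp_rot"].round(3),s["opening"])
print(darkbox("a2.png",(.669,.196)),darkbox("a2.png",(.671,.081)))
t=capture("top")[:,:,::-1];cv2.imwrite("pics/top2.png",t)
cv2.imwrite("pics/v2.png",np.hstack([im[:300,100:560],cv2.resize(t[230:310,290:380],(338,300))]))
E
```

```text
[0.66685046 0.11977592 0.28313622] [[-0.046  0.999 -0.002]
 [ 0.999  0.046 -0.   ]
 [-0.    -0.002 -1.   ]] 1.0020566114113558
((array([0.66940741, 0.19570023]), 92.18677401542664, [42.414615631103516, 73.79973602294922]), array([ 306,  103,   40,   71, 2737], dtype=int32)) ((array([0.67111658, 0.08439626]), 95.14697313308716, [42.85145950317383, 76.91487121582031]), array([ 303,  205,   38,   63, 2238], dtype=int32))
```

View pics/v2.png

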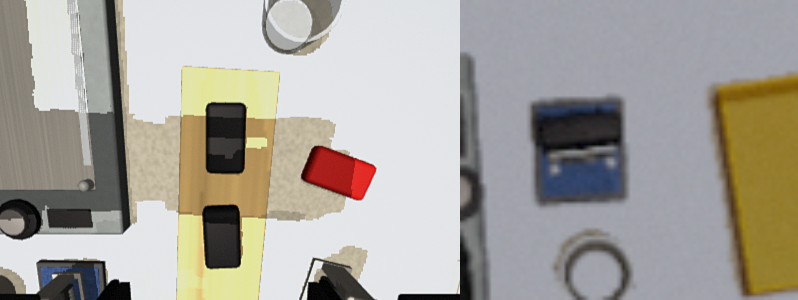

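The castings have not moved, at (0.6694, 0.1957) and (0.671, 0.081), and the stamp stands upright on its pad. Now grasp A.

>>> apply_moves(
  plan="0.758 0.06 0 0 0 0;0.758 0.06 0 0 0 0;0 0 0.7 0 0 0;0 0 0.7 0 0 0;0 0 0.7 0 0 0;0 0 0.7 0 0 0;0 0 0.7 0 0 0;0 0 0.7 0 0 0;0 0 0 0 0 0;0 0 0 0 0 0",
)

```text
time_s: 22.3
position: [0.6685, 0.1952, 0.0723]
tcp_rot: [[-0.046, 0.999, -0.005], [0.999, 0.046, -0.001], [-0.0, -0.005, -1.0]]
force: [0.6, -0.4, 0.2]
opening: 0.998
grasp_force: 0.0
```

>>> apply_moves(
  plan="0 0 0.5 0 0 0;0 0 0.4 0 0 0;0 0 0.2 0 0 0;0 0 0 0 0 0;0 0 0 0 0 0;0 0 0 0 0 0",
)

```text
time_s: 22.8
position: [0.6723, 0.1964, 0.0211]
tcp_rot: [[-0.047, 0.999, 0.004], [0.999, 0.047, 0.001], [0.0, 0.004, -1.0]]
force: [0.1, -0.2, 0.0]
opening: 0.998
grasp_force: 0.0
```

>>> apply_moves(
  plan="0 -0.03 0.1 0 0 0;0 0 0.06 0 0 0;0 0 0 0 0 0;0 0 0 0 0 0;0 0 0 0 0 0",
)

```text
time_s: 23.22
position: [0.6691, 0.1962, 0.0106]
tcp_rot: [[-0.047, 0.999, 0.0], [0.999, 0.047, 0.0], [0.0, 0.0, -1.0]]
force: [-0.3, -0.1, -0.4]
opening: 0.999
grasp_force: 0.0
```

>>> apply_moves(
  plan="0 0 0 0 0 0;0 0 0 0 0 0;0 0 0 0 0 0;0 0 0 0 0 0;0 0 0 0 0 0;0 0 0 0 0 0;0 0 0 0 0 0;0 0 0 0 0 0;0 0 0 0 0 0;0 0 0 0 0 0",
  gripper=-1,
)

```text
time_s: 24.05
position: [0.6691, 0.1962, 0.0106]
tcp_rot: [[-0.047, 0.999, 0.0], [0.999, 0.047, 0.0], [0.0, 0.0, -1.0]]
force: [0.8, -0.1, -0.3]
opening: 0.506
grasp_force: 30.0
```

>>> apply_moves(
  plan="0 0 -0.3 0 0 0;0 0 -0.7 0 0 0;0 0 -0.7 0 0 0;0 0 -0.7 0 0 0;0.281 -0.633 0 0 0 0;0.281 -0.633 0 0 0 0;0.281 -0.633 0 0 0 0;0.281 -0.633 0 0 0 0;0.281 -0.633 0 0 0 0;0.281 -0.633 0 0 0 0",
)

```text
time_s: 24.88
position: [0.4739, 0.2719, 0.1317]
tcp_rot: [[-0.046, 0.999, 0.001], [0.999, 0.046, 0.0], [0.0, 0.001, -1.0]]
force: [1.3, 0.3, -0.9]
opening: 0.5
grasp_force: 30.0
```

>>> apply_moves(
  plan="0.281 -0.633 0 0 0 0;0 0 0 0 0 0;0 0 0.4 0 0 0;0 0 0.4 0 0 0;0 0 0.4 0 0 0;0 0 0 0 0 0;0 0 0 0 0 0;0 0 0 0 0 0",
)

```text
time_s: 25.55
position: [0.444, 0.2843, 0.0716]
tcp_rot: [[-0.046, 0.999, 0.001], [0.999, 0.046, 0.001], [0.0, 0.002, -1.0]]
force: [0.7, 0.6, -1.3]
opening: 0.505
grasp_force: 30.0
```

>>> apply_moves(
  plan="0 0 0.2 0 0 0;0 0 0.1 0 0 0;0 0 0.1 0 0 0;0 0 0.04 0 0 0;0 0 0 0 0 0;0 0 0 0 0 0",
)

```text
time_s: 26.05
position: [0.4431, 0.2841, 0.0484]
tcp_rot: [[-0.047, 0.999, -0.0], [0.999, 0.047, -0.0], [-0.0, -0.0, -1.0]]
force: [0.7, 0.3, -1.5]
opening: 0.507
grasp_force: 30.0
```

>>> apply_moves(
  plan="0 0 0.02 0 0 0;0 0 0.01 0 0 0;0 0 0 0 0 0;0 0 0 0 0 0",
)

```text
time_s: 26.38
position: [0.4434, 0.2842, 0.0475]
tcp_rot: [[-0.047, 0.999, 0.001], [0.999, 0.047, 0.0], [0.0, 0.001, -1.0]]
force: [-0.4, -0.8, 3.4]
opening: 0.502
grasp_force: 30.0
```

>>> apply_moves(
  plan="0 0 0 0 0 0;0 0 0 0 0 0;0 0 0 0 0 0;0 0 0 0 0 0;0 0 0 0 0 0;0 0 0 0 0 0;0 0 -0.3 0 0 0;0 0 -0.6 0 0 0;0 0 -0.6 0 0 0;0 0 -0.6 0 0 0",
  gripper=1,
)

```text
time_s: 27.22
position: [0.4426, 0.2839, 0.1528]
tcp_rot: [[-0.046, 0.999, -0.001], [0.999, 0.046, -0.001], [-0.0, -0.002, -1.0]]
force: [-0.1, 0.8, 0.5]
opening: 0.993
grasp_force: 0.0
```

>>> apply_moves(
  plan="-0.569 0.429 -0.26 0 0 0;-0.569 0.429 -0.26 0 0 0;-0.569 0.429 -0.26 0 0 0;-0.569 0.429 -0.26 0 0 0;-0.569 0.429 -0.26 0 0 0;-0.569 0.429 -0.26 0 0 0;-0.569 0.429 -0.26 0 0 0;-0.569 0.429 -0.26 0 0 0;-0.569 0.429 -0.26 0 0 0;-0.569 0.429 -0.26 0 0 0",
)

```text
time_s: 28.05
position: [0.6712, 0.0084, 0.2825]
tcp_rot: [[-0.046, 0.999, -0.001], [0.999, 0.046, 0.0], [0.0, -0.001, -1.0]]
force: [1.1, 0.7, -0.7]
opening: 1.004
grasp_force: 0.0
```

>>> apply_moves(
  plan="0 0 0 0 0 -0.007;0 0 0 0 0 0;0 0 0 0 0 0;0 0 0 0 0 0;0 0 0 0 0 0",
)

```text
time_s: 28.47
position: [0.6695, 0.0112, 0.2814]
tcp_rot: [[-0.091, 0.996, -0.002], [0.996, 0.091, 0.001], [0.001, -0.002, -1.0]]
force: [-0.2, -0.3, -0.5]
opening: 1.003
grasp_force: 0.0
```

```bash
python3 - <<'E'
from h import *
s=bot.read_state();print(s["position"],s["tcp_rot"].round(3),s["opening"])
im,c=snap("wrist","b3.png"); print(darkbox("b3.png",(.671,.081)))
E
```

```text
[0.66948527 0.01122102 0.28137083] [[-0.091  0.996 -0.002]
 [ 0.996  0.091  0.001]
 [ 0.001 -0.002 -1.   ]] 1.0029204339032443
((array([0.67071564, 0.08146777]), 95.31512832641602, [43.15133285522461, 72.9337158203125]), array([ 307,  109,   41,   70, 2710], dtype=int32))
```

>>> apply_moves(
  plan="0.694 0.08 0 0 0 0;0.694 0.08 0 0 0 0;0 0 0.7 0 0 0;0 0 0.7 0 0 0;0 0 0.7 0 0 0;0 0 0.7 0 0 0;0 0 0.7 0 0 0;0 0 0.7 0 0 0;0 0 0 0 0 0;0 0 0 0 0 0",
)

```text
time_s: 29.35
position: [0.6702, 0.0806, 0.0701]
tcp_rot: [[-0.091, 0.996, -0.006], [0.996, 0.091, 0.0], [0.001, -0.006, -1.0]]
force: [0.7, -0.6, 0.4]
opening: 0.999
grasp_force: 0.0
```

>>> apply_moves(
  plan="0 0 0.5 0 0 0;0 0 0.4 0 0 0;0 0 0.1 0 0 0;0 0 0 0 0 0;0 0 0 0 0 0;0 0 0 0 0 0;0 0 0 0 0 0;0 0 0 0 0 0",
)

```text
time_s: 30.02
position: [0.6733, 0.0798, 0.0236]
tcp_rot: [[-0.09, 0.996, 0.003], [0.996, 0.091, -0.0], [-0.0, 0.003, -1.0]]
force: [0.5, 0.3, -0.7]
opening: 0.999
grasp_force: 0.0
```

>>> apply_moves(
  plan="0 -0.04 0.1 0 0 0;0 0 0.06 0 0 0;0 0 0.04 0 0 0;0 0 0 0 0 0;0 0 0 0 0 0",
)

```text
time_s: 30.43
position: [0.6701, 0.0796, 0.0115]
tcp_rot: [[-0.09, 0.996, -0.001], [0.996, 0.09, 0.0], [0.0, -0.001, -1.0]]
force: [0.4, 0.5, -0.2]
opening: 0.997
grasp_force: 0.0
```

>>> apply_moves(
  plan="0 0 0 0 0 0;0 0 0 0 0 0;0 0 0 0 0 0;0 0 0 0 0 0;0 0 0 0 0 0;0 0 0 0 0 0;0 0 0 0 0 0;0 0 0 0 0 0;0 0 0 0 0 0;0 0 0 0 0 0",
  gripper=-1,
)

```text
time_s: 31.27
position: [0.6706, 0.0796, 0.0121]
tcp_rot: [[-0.09, 0.996, 0.0], [0.996, 0.09, 0.0], [-0.0, 0.0, -1.0]]
force: [-0.1, -0.1, -0.1]
opening: 0.506
grasp_force: 30.0
```

>>> apply_moves(
  plan="0 0 -0.3 0 0 0;0 0 -0.7 0 0 0;0 0 -0.7 0 0 0;0 0 -0.7 0 0 0.007;0.347 -0.623 0 0 0 0;0.347 -0.623 0 0 0 0;0.347 -0.623 0 0 0 0;0.347 -0.623 0 0 0 0;0.347 -0.623 0 0 0 0;0.347 -0.623 0 0 0 0",
)

```text
time_s: 32.1
position: [0.4771, 0.1753, 0.133]
tcp_rot: [[-0.046, 0.999, 0.001], [0.999, 0.046, 0.0], [0.0, 0.001, -1.0]]
force: [-0.1, 0.0, -1.0]
opening: 0.501
grasp_force: 30.0
```

>>> apply_moves(
  plan="0.347 -0.623 0 0 0 0;0 0 0 0 0 0;0 0 0.4 0 0 0;0 0 0.4 0 0 0;0 0 0.4 0 0 0;0 0 0 0 0 0;0 0 0 0 0 0;0 0 0 0 0 0",
)

```text
time_s: 32.77
position: [0.4476, 0.1908, 0.073]
tcp_rot: [[-0.046, 0.999, 0.001], [0.999, 0.046, 0.0], [0.0, 0.001, -1.0]]
force: [-0.3, 0.0, -0.9]
opening: 0.507
grasp_force: 30.0
```

>>> apply_moves(
  plan="0 0 0.2 0 0 0;0 0 0.1 0 0 0;0 0 0.1 0 0 0;0 0 0.03 0 0 0;0 0 0 0 0 0;0 0 0 0 0 0",
)

```text
time_s: 33.27
position: [0.4468, 0.1907, 0.0504]
tcp_rot: [[-0.047, 0.999, -0.0], [0.999, 0.047, -0.0], [-0.0, -0.0, -1.0]]
force: [0.4, -0.3, -1.8]
opening: 0.506
grasp_force: 30.0
```

>>> apply_moves(
  plan="0 0 0.03 0 0 0;0 0 0.01 0 0 0;0 0 0 0 0 0;0 0 0 0 0 0",
)

```text
time_s: 33.6
position: [0.4472, 0.1908, 0.0491]
tcp_rot: [[-0.047, 0.999, 0.001], [0.999, 0.047, 0.0], [0.0, 0.001, -1.0]]
force: [-0.5, 0.5, 4.3]
opening: 0.504
grasp_force: 30.0
```

>>> apply_moves(
  plan="0 0 0 0 0 0;0 0 0 0 0 0;0 0 0 0 0 0;0 0 0 0 0 0;0 0 0 0 0 0;0 0 0 0 0 0;0 0 -0.3 0 0 0;0 0 -0.7 0 0 0;0 0 -0.7 0 0 0;0 0 -0.7 0 0 0",
  gripper=1,
)

```text
time_s: 34.43
position: [0.4462, 0.1906, 0.1694]
tcp_rot: [[-0.046, 0.999, -0.002], [0.999, 0.046, -0.0], [-0.0, -0.002, -1.0]]
force: [1.1, 0.1, 0.4]
opening: 0.993
grasp_force: 0.0
```

>>> apply_moves(
  plan="0 0 -0.8 0 0 0;0 0 -0.8 0 0 0;0 0 -0.8 0 0 0;0 0 -0.8 0 0 0;-0.6 0 0 0 0 0;0 0 0 0 0 0;0 0 0 0 0 0;0 0 0 0 0 0;0 0 0 0 0 0",
)

```text
time_s: 35.18
position: [0.4475, 0.1611, 0.3274]
tcp_rot: [[-0.047, 0.999, -0.003], [0.999, 0.047, 0.0], [0.0, -0.003, -1.0]]
force: [0.9, -1.0, 0.2]
opening: 0.997
grasp_force: 0.0
```

```bash
python3 - <<'E'
from h import *
s=bot.read_state();print(s["position"],s["tcp_rot"].round(3),s["opening"])
im,c=snap("wrist","d.png"); print(darkbox("d.png",(.443,.284),.075),darkbox("d.png",(.447,.192),.075))
cv2.imwrite("pics/dc.png",cv2.resize(im[0:300,120:520],(800,600)))
E
```

```text
[0.44747929 0.16108324 0.32738043] [[-0.047  0.999 -0.003]
 [ 0.999  0.047  0.   ]
 [ 0.    -0.003 -1.   ]] 0.9967669273300663
((array([0.44271643, 0.28297214]), 92.73585772514343, [42.91714859008789, 74.16058349609375]), array([ 301,   56,   41,   75, 2940], dtype=int32)) ((array([0.44605579, 0.1929115 ]), 92.76862120628357, [43.17787551879883, 73.99383544921875]), array([ 301,  145,   39,   66, 2438], dtype=int32))
```

View pics/dc.png

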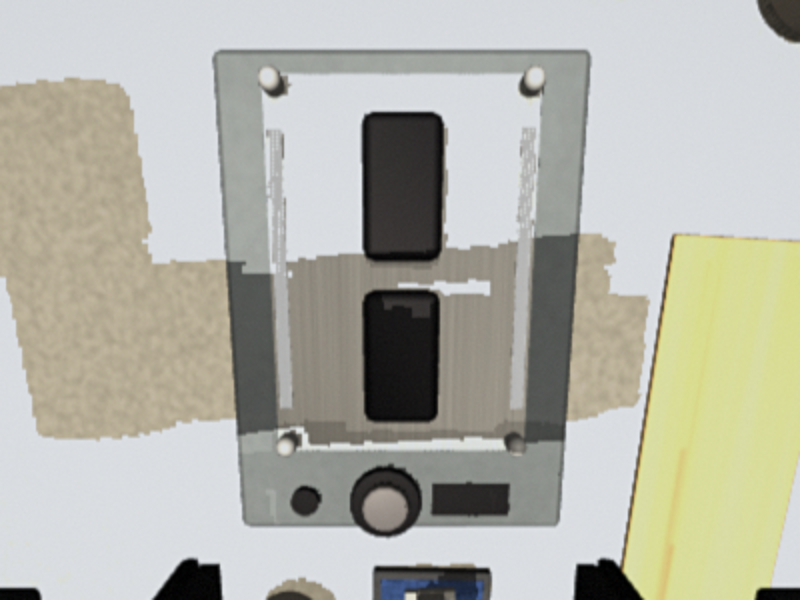

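The castings stand between the pegs with room to spare. Peg tips at crop (268,76), (534,75), (287,445) and (516,443); button top at about (385,508). Next I look at the cover from above.

>>> apply_moves(
  plan="-0.79 -0.036 0 0 0 0;-0.79 -0.036 0 0 0 0;-0.79 -0.036 0 0 0 0;-0.79 -0.036 0 0 0 0;-0.79 -0.036 0 0 0 0;-0.79 -0.036 0 0 0 0;-0.79 -0.036 0 0 0 0;-0.79 -0.036 0 0 0 0;-0.79 -0.036 0 0 0 0;-0.79 -0.036 0 0 0 0",
)

```text
time_s: 36.07
position: [0.4485, -0.2359, 0.3276]
tcp_rot: [[-0.047, 0.999, -0.001], [0.999, 0.047, 0.002], [0.002, -0.001, -1.0]]
force: [0.6, -0.3, 0.2]
opening: 0.998
grasp_force: 0.0
```

>>> apply_moves(
  plan="-0.79 -0.036 0 0 0 0;-0.79 -0.036 0 0 0 0;0 0 0 0 0 -0.0125;0 0 0 0 0 0;0 0 0 0 0 0;0 0 0 0 0 0;0 0 0 0 0 0",
)

```text
time_s: 36.65
position: [0.449, -0.3121, 0.3284]
tcp_rot: [[-0.126, 0.992, -0.0], [0.992, 0.126, 0.001], [0.001, -0.0, -1.0]]
force: [0.6, 0.1, 0.7]
opening: 1.0
grasp_force: 0.0
```

```bash
python3 - <<'E'
from h import *
s=bot.read_state();print(s["position"],s["tcp_rot"].round(3))
im,c=snap("wrist","cv.png")
i,cd=load("d.png"); q=lambda a,b:(120+a/2,b/2)
P=px2w(cd,[q(268,76),q(534,75),q(287,445),q(516,443)],.064)[:,:2]; print(P.round(4),P.mean(0),[np.linalg.norm(P[a]-P[b]).round(4) for a,b in((0,1),(2,3),(0,2),(1,3))])
v=P[0]+P[1]-P[2]-P[3]; print("yaw",np.degrees(np.arctan2(-v[0],v[1]))); print("btn",px2w(cd,q(385,508),.075))
cv2.imwrite("pics/cvc.png",cv2.resize(im[0:300,120:520],(800,600)))
print(darkbox("cv.png",(.4485,-.2386),.131,60))
E
```

```text
[ 0.44896871 -0.31212133  0.32835808] [[-0.126  0.992 -0.   ]
 [ 0.992  0.126  0.001]
 [ 0.001 -0.    -1.   ]]
[[0.3686 0.3361]
 [0.51   0.3432]
 [0.3797 0.1349]
 [0.5194 0.143 ]] [0.44441026 0.23930569] [np.float64(0.1415), np.float64(0.1399), np.float64(0.2015), np.float64(0.2005)]
yaw 2.9082320631596312
btn [[0.44131778 0.10096957 0.075     ]]
((array([ 0.44815198, -0.23982893]), 96.7442831993103, [19.057491302490234, 113.19840240478516]), array([ 318,   80,   22,  122, 2388], dtype=int32))
```

View pics/cvc.png

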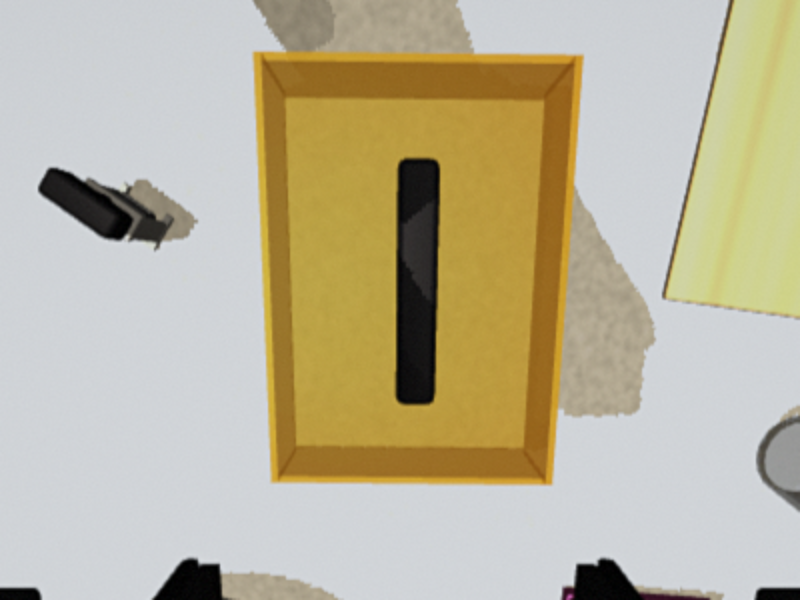

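Cover bar is centred at (0.448, -0.240), yaw about 6.9°, which agrees with the silhouette fit. Base centre is about (0.445, 0.239), yaw 2.8°. Grasp the cover handle.

>>> apply_moves(
  plan="0.718 0.08 0 0 0 0;0.718 0.08 0 0 0 0;0 0 0.7 0 0 0;0 0 0.7 0 0 0;0 0 0.7 0 0 0;0 0 0.7 0 0 0;0 0 0 0 0 0;0 0 0 0 0 0;0 0 0 0 0 0;0 0 0 0 0 0",
)

```text
time_s: 37.53
position: [0.4494, -0.2425, 0.191]
tcp_rot: [[-0.125, 0.992, 0.004], [0.992, 0.125, -0.003], [-0.004, 0.003, -1.0]]
force: [-0.1, -0.5, 0.8]
opening: 1.001
grasp_force: 0.0
```

>>> apply_moves(
  plan="0 0 0.7 0 0 0;0 0 0.7 0 0 0;0 0 0.2 0 0 0;0 0 0 0 0 0;0 0 0 0 0 0;0 0 0 0 0 0",
)

```text
time_s: 38.03
position: [0.4491, -0.2426, 0.1105]
tcp_rot: [[-0.125, 0.992, 0.003], [0.992, 0.125, -0.003], [-0.003, 0.003, -1.0]]
force: [0.4, -0.6, 0.0]
opening: 1.003
grasp_force: 0.0
```

>>> apply_moves(
  plan="0.05 0 0.12 0 0 0;0 0 0 0 0 0;0 0 0 0 0 0;0 0 0 0 0 0",
)

```text
time_s: 38.37
position: [0.4477, -0.2391, 0.103]
tcp_rot: [[-0.125, 0.992, 0.001], [0.992, 0.125, -0.001], [-0.001, 0.001, -1.0]]
force: [0.0, 0.2, -0.2]
opening: 1.001
grasp_force: 0.0
```

>>> apply_moves(
  plan="0 0 0 0 0 0;0 0 0 0 0 0;0 0 0 0 0 0;0 0 0 0 0 0;0 0 0 0 0 0;0 0 0 0 0 0;0 0 0 0 0 0;0 0 0 0 0 0;0 0 0 0 0 0;0 0 0 0 0 0",
  gripper=-1,
)

```text
time_s: 39.2
position: [0.4475, -0.239, 0.1025]
tcp_rot: [[-0.125, 0.992, 0.0], [0.992, 0.125, -0.0], [-0.0, 0.0, -1.0]]
force: [-0.3, 0.5, -0.8]
opening: 0.323
grasp_force: 0.0
```

>>> apply_moves(
  plan="0 0 0 0 0 0;0 0 0 0 0 0;0 0 0 0 0 0;0 0 0 0 0 0;0 0 0 0 0 0;0 0 0 0 0 0;0 0 0 0 0 0;0 0 0 0 0 0",
)

```text
time_s: 39.87
position: [0.4477, -0.2391, 0.1026]
tcp_rot: [[-0.125, 0.992, 0.0], [0.992, 0.125, -0.0], [-0.0, 0.0, -1.0]]
force: [1.8, 0.4, -0.0]
opening: 0.228
grasp_force: 30.0
```

>>> apply_moves(
  plan="0 0 -0.2 0 0 0;0 0 -0.4 0 0 0;0 0 -0.6 0 0 0;0 0 -0.6 0 0 0;0 0 -0.6 0 0 0;0 0 -0.6 0 0 0;0 0 -0.6 0 0 0;0 0 -0.4 0 0 0.0061;0 0 0 0 0 0.0061;0.3 0.01 0 0 0 0",
)

```text
time_s: 40.7
position: [0.4473, -0.2263, 0.3042]
tcp_rot: [[-0.046, 0.999, 0.002], [0.999, 0.046, -0.005], [-0.005, 0.002, -1.0]]
force: [-0.2, -0.9, -4.3]
opening: 0.228
grasp_force: 30.0
```

```bash
python3 - <<'E'
from h import *
s=bot.read_state();print(s["position"],s["tcp_rot"].round(4),s["force"],s["grasp_force"],s["joint_positions"])
E
```

```text
[ 0.44728201 -0.226322    0.30418478] [[-0.0458  0.999   0.0018]
 [ 0.9989  0.0458 -0.0046]
 [-0.0047  0.0015 -1.    ]] [-0.23575226 -0.90359123 -4.29247936] 29.986293576657772 [-39.54467187  15.02328869  93.47115421  -0.14815391  71.25922553
 -42.12019997]
```

>>> apply_moves(
  plan="0.6 0.028 0 0 0 0;0.7 0.028 0 0 0 0;0.7 0.028 0 0 0 0;0.7 0.028 0 0 0 0;0.7 0.028 0 0 0 0;0.7 0.028 0 0 0 0;0.7 0.028 0 0 0 0;0.7 0.028 0 0 0 0;0.7 0.028 0 0 0 0;0.7 0.028 0 0 0 0",
)

```text
time_s: 41.53
position: [0.4414, 0.1232, 0.3015]
tcp_rot: [[-0.05, 0.999, -0.005], [0.999, 0.049, -0.0], [-0.0, -0.005, -1.0]]
force: [-0.1, -0.6, -3.9]
opening: 0.225
grasp_force: 30.0
```

>>> apply_moves(
  plan="0.7 0.028 0 0 0 0;0.7 0.028 0 0 0 0;0.5 0.028 0 0 0 0;0.4 0 0 0 0 0;0.05 0 0.4 0 0 0;0 0 0.4 0 0 0;0 0 0.4 0 0 0;0 0 0 0 0 0;0 0 0 0 0 0;0 0 0 0 0 0",
)

```text
time_s: 42.37
position: [0.4427, 0.2388, 0.243]
tcp_rot: [[-0.049, 0.999, -0.0], [0.999, 0.049, -0.0], [-0.0, -0.0, -1.0]]
force: [-0.2, 0.6, -5.1]
opening: 0.228
grasp_force: 30.0
```

```bash
python3 - <<'E'
from h import *
for i in range(2):
    s=bot.read_state();print(s["position"],s["tcp_rot"].round(4)[:,0],s["force"],s["grasp_force"])
    if i==0: im,c=snap("wrist","p.png"); sc=capture("scene")[:,:,::-1]; cv2.imwrite("pics/p.png_s.png",sc); cv2.imwrite("pics/pp.png",np.hstack([cv2.resize(im,(400,300)),sc[100:400,230:630]]))
E
```

```text
[0.44270269 0.238847   0.24297622] [-4.870e-02  9.988e-01 -2.000e-04] [-0.18976871  0.60300773 -5.13361704] 29.993040589615703
[0.44365463 0.23894631 0.24377296] [-4.840e-02  9.988e-01  5.000e-04] [ 0.80925671  0.05471024 -4.5393029 ] 29.992940789088607
```

View pics/pp.png

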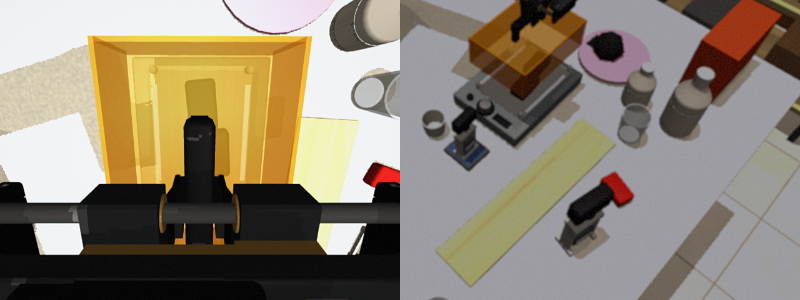

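Cover held level over the base, castings and pegs visible through it. Lower it.

>>> apply_moves(
  plan="0 0.03 0.3 0 0 0;0 0 0.4 0 0 0;0 0 0.4 0 0 0;0 0 0.2 0 0 0;0 0 0 0 0 0;0 0 0 0 0 0;0 0 0 0 0 0;0 0 0 0 0 0",
)

```text
time_s: 43.13
position: [0.4457, 0.2392, 0.179]
tcp_rot: [[-0.048, 0.999, 0.003], [0.999, 0.048, 0.001], [0.001, 0.003, -1.0]]
force: [-0.0, -0.1, -4.2]
opening: 0.226
grasp_force: 30.0
```

```bash
python3 - <<'E'
from h import *
s=bot.read_state();print(s["position"],s["tcp_rot"].round(4),s["force"])
E
```

```text
[0.44573885 0.23922871 0.17900349] [[-4.840e-02  9.988e-01  3.300e-03]
 [ 9.988e-01  4.840e-02  9.000e-04]
 [ 8.000e-04  3.300e-03 -1.000e+00]] [-0.03753996 -0.08549883 -4.22400701]
```

>>> apply_moves(
  plan="0 0 0.07 0 0 0;0 0 0.07 0 0 0;0 0 0.07 0 0 0;0 0 0.07 0 0 0;0 0 0 0 0 0;0 0 0 0 0 0",
)

```text
time_s: 43.63
position: [0.4442, 0.2388, 0.1631]
tcp_rot: [[-0.048, 0.999, -0.001], [0.999, 0.048, -0.0], [-0.0, -0.001, -1.0]]
force: [-0.1, 0.9, -5.1]
opening: 0.227
grasp_force: 30.0
```

>>> apply_moves(
  plan="0 0 0.07 0 0 0;0 0 0.07 0 0 0;0 0 0.05 0 0 0;0 0 0 0 0 0;0 0 0 0 0 0;0 0 0 0 0 0",
)

```text
time_s: 44.13
position: [0.4446, 0.2389, 0.1541]
tcp_rot: [[-0.048, 0.999, 0.0], [0.999, 0.048, 0.0], [0.0, 0.0, -1.0]]
force: [-0.9, 0.3, -4.3]
opening: 0.227
grasp_force: 30.0
```

Passing the pegs freely, about 6 mm left.

>>> apply_moves(
  plan="0 0 0.06 0 0 0;0 0 0.04 0 0 0;0 0 0.03 0 0 0;0 0 0 0 0 0;0 0 0 0 0 0;0 0 0 0 0 0",
)

```text
time_s: 44.63
position: [0.4445, 0.239, 0.1476]
tcp_rot: [[-0.048, 0.999, 0.0], [0.999, 0.048, 0.0], [0.0, 0.0, -1.0]]
force: [-1.1, 0.8, -2.5]
opening: 0.231
grasp_force: 30.0
```

>>> apply_moves(
  plan="0 0 0.03 0 0 0;0 0 0 0 0 0;0 0 0 0 0 0;0 0 0 0 0 0",
)

```text
time_s: 44.97
position: [0.4445, 0.239, 0.1476]
tcp_rot: [[-0.049, 0.999, 0.001], [0.999, 0.049, 0.0], [0.0, 0.001, -1.0]]
force: [-2.6, -1.1, 8.1]
opening: 0.22
grasp_force: 30.0
```

Seated: z stayed at 0.1476 while the force rose to 8 N. Release, lift, close the fingers and go over the button.

>>> apply_moves(
  plan="0 0 -0.02 0 0 0;0 0 0 0 0 0;0 0 0 0 0 0;0 0 0 0 0 0;0 0 0 0 0 0;0 0 0 0 0 0;0 0 0 0 0 0;0 0 0 0 0 0;0 0 0 0 0 0;0 0 0 0 0 0",
  gripper=1,
)

```text
time_s: 45.8
position: [0.4445, 0.2389, 0.147]
tcp_rot: [[-0.048, 0.999, -0.0], [0.999, 0.048, -0.0], [-0.0, -0.0, -1.0]]
force: [-0.7, -0.0, 0.4]
opening: 0.904
grasp_force: 0.0
```

>>> apply_moves(
  plan="0 0 -0.3 0 0 0;0 0 -0.6 0 0 0;0 0 -0.7 0 0 0;0 0 -0.7 0 0 0;0 0 -0.7 0 0 0;0 0 0 0 0 0;0 0 0 0 0 0",
)

```text
time_s: 46.38
position: [0.4457, 0.2393, 0.2993]
tcp_rot: [[-0.049, 0.999, 0.006], [0.999, 0.049, 0.002], [0.001, 0.006, -1.0]]
force: [0.4, 0.6, -0.5]
opening: 1.001
grasp_force: 0.0
```

>>> apply_moves(
  plan="-0.6 0 0 0 0 0;-0.6 -0.03 0 0 0 0;-0.6 -0.05 0 0 0 0;-0.6 -0.05 0 0 0 0;-0.5 -0.05 0 0 0 0;0 0 0 0 0 0;0 0 0 0 0 0;0 0 0 0 0 0;0 0 0 0 0 0;0 0 0 0 0 0",
  gripper=-1,
)

```text
time_s: 47.22
position: [0.4423, 0.0946, 0.2966]
tcp_rot: [[-0.05, 0.999, -0.001], [0.999, 0.05, 0.0], [0.0, -0.001, -1.0]]
force: [-0.4, 0.2, 0.1]
opening: 0.324
grasp_force: 0.0
```

```bash
python3 - <<'E'
from h import *
s=bot.read_state();print(s["position"],s["tcp_rot"].round(4),s["opening"])
sc=capture("scene")[:,:,::-1]; cv2.imwrite("pics/s3.png",sc); cv2.imwrite("pics/s3c.png",cv2.resize(sc[60:300,250:570],(800,600)))
E
```

```text
[0.4422795  0.09457423 0.29660254] [[-5.000e-02  9.987e-01 -1.000e-03]
 [ 9.987e-01  5.000e-02  3.000e-04]
 [ 3.000e-04 -1.000e-03 -1.000e+00]] 0.3240715992402562
```

View pics/s3c.png

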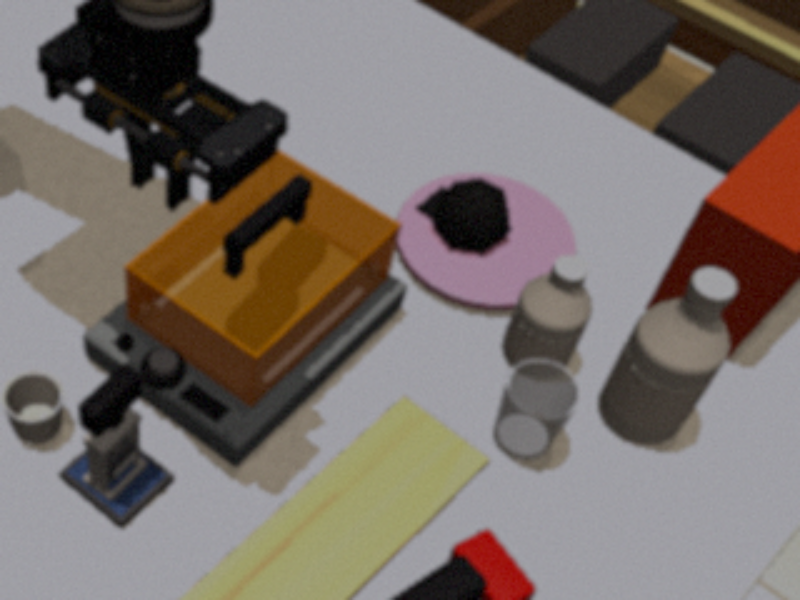

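Cover sits flush on the deck; the stamp is on its pad. Descend on the button.

>>> apply_moves(
  plan="0 0 0.6 0 0 0;0 0 0.6 0 0 0;0 0 0.6 0 0 0;0 0 0.6 0 0 0;0 0 0.6 0 0 0;0 0 0.4 0 0 0;0 0 0.3 0 0 0;0 0 0 0 0 0;0 0 0 0 0 0;0 0 0 0 0 0",
)

```text
time_s: 48.1
position: [0.4433, 0.094, 0.1127]
tcp_rot: [[-0.049, 0.999, 0.002], [0.999, 0.049, -0.0], [-0.0, 0.002, -1.0]]
force: [1.8, -0.0, 0.3]
opening: 0.003
grasp_force: 0.0
```

>>> apply_moves(
  plan="0 0 0.08 0 0 0;0 0 0.08 0 0 0;0 0 0.08 0 0 0;0 0 0.08 0 0 0;0 0 0 0 0 0;0 0 0 0 0 0",
)

```text
time_s: 48.6
position: [0.4423, 0.0936, 0.0958]
tcp_rot: [[-0.048, 0.999, -0.001], [0.999, 0.048, 0.0], [0.0, -0.001, -1.0]]
force: [-0.0, 0.3, 0.3]
opening: 0.001
grasp_force: 0.0
```

>>> apply_moves(
  plan="0 0 0.08 0 0 0;0 0 0.08 0 0 0;0 0 0.08 0 0 0;0 0 0.04 0 0 0;0 0 0 0 0 0;0 0 0 0 0 0",
)

```text
time_s: 49.1
position: [0.4424, 0.0936, 0.0818]
tcp_rot: [[-0.048, 0.999, -0.001], [0.999, 0.048, 0.0], [0.0, -0.001, -1.0]]
force: [0.1, -1.1, 0.1]
opening: 0.003
grasp_force: 0.0
```

>>> apply_moves(
  plan="0 0 0.04 0 0 0;0 0 0.04 0 0 0;0 0 0.04 0 0 0;0 0 0.04 0 0 0;0 0 0 0 0 0;0 0 0 0 0 0",
)

```text
time_s: 49.6
position: [0.4424, 0.0937, 0.0739]
tcp_rot: [[-0.048, 0.999, -0.0], [0.999, 0.048, 0.0], [0.0, -0.0, -1.0]]
force: [-0.5, -0.2, -0.7]
opening: 0.004
grasp_force: 0.0
```

>>> apply_moves(
  plan="0 0 0.03 0 0 0;0 0 0.03 0 0 0;0 0 0.03 0 0 0;0 0 0 0 0 0;0 0 0 0 0 0",
)

```text
time_s: 50.02
position: [0.4425, 0.0936, 0.0694]
tcp_rot: [[-0.048, 0.999, -0.0], [0.999, 0.048, 0.0], [0.0, -0.0, -1.0]]
force: [0.0, 0.7, 0.4]
opening: 0.007
grasp_force: 0.0
```

>>> apply_moves(
  plan="0 0 0.03 0 0 0;0 0 0.03 0 0 0;0 0 0.03 0 0 0;0 0 0 0 0 0;0 0 0 0 0 0",
)

```text
time_s: 50.43
position: [0.4427, 0.0936, 0.0651]
tcp_rot: [[-0.048, 0.999, 0.0], [0.999, 0.048, 0.0], [-0.0, 0.0, -1.0]]
force: [0.6, -0.5, 3.2]
opening: 0.001
grasp_force: 1.3
```

Touching at about 66 mm. Press on.

>>> apply_moves(
  plan="0 0 0.03 0 0 0;0 0 0.03 0 0 0;0 0 0.03 0 0 0;0 0 0 0 0 0;0 0 0 0 0 0",
)

```text
time_s: 50.85
position: [0.4427, 0.0936, 0.0613]
tcp_rot: [[-0.049, 0.999, 0.001], [0.999, 0.049, -0.0], [-0.0, 0.001, -1.0]]
force: [-1.1, -0.9, 11.2]
opening: 0.0
grasp_force: 5.7
```

At the stop (11 N against 5 N for fully in). Lift off and check.

>>> apply_moves(
  plan="0 0 -0.1 0 0 0;0 0 -0.4 0 0 0;0 0 -0.6 0 0 0;0 0 -0.6 0 0 0;0 0 -0.6 0 0 0;0 0 -0.6 0 0 0;0 0 -0.6 0 0 0;0 0 -0.6 0 0 0;0 0 0 0 0 0;0 0 0 0 0 0",
)

```text
time_s: 51.68
position: [0.4433, 0.0937, 0.2668]
tcp_rot: [[-0.049, 0.999, 0.004], [0.999, 0.049, -0.0], [-0.0, 0.004, -1.0]]
force: [-0.2, 0.2, -0.8]
opening: 0.005
grasp_force: 0.0
```

```bash
python3 - <<'E'
from h import *
s=bot.read_state();print(s["position"],s["force"],s["time_s"])
t=capture("scene")[:,:,::-1]; a=cv2.imread("pics/s3.png")
c=cam("scene"); w=np.radians(2.8); R=np.array([[np.cos(w),-np.sin(w)],[np.sin(w),np.cos(w)]])
k=t.copy(); q=np.array([[-1,-1],[1,-1],[1,1],[-1,1]])*[.084,.114]@R.T+[.4445,.2388]
for z in(.045,.125): cv2.polylines(k,[np.int32(w2px(c,np.c_[q,np.full(4,z)]).round())],True,(0,255,0),1)
b=w2px(c,[.4413,.0985,.066])[0]; cv2.circle(k,(int(b[0]),int(b[1])),2,(0,0,255),-1)
cv2.imwrite("pics/end.png",cv2.resize(k[60:300,250:570],(800,600)))
E
```

```text
[0.44333438 0.09365436 0.26679998] [-0.20033277  0.19500881 -0.79864186] 51.6833
```

View pics/end.png

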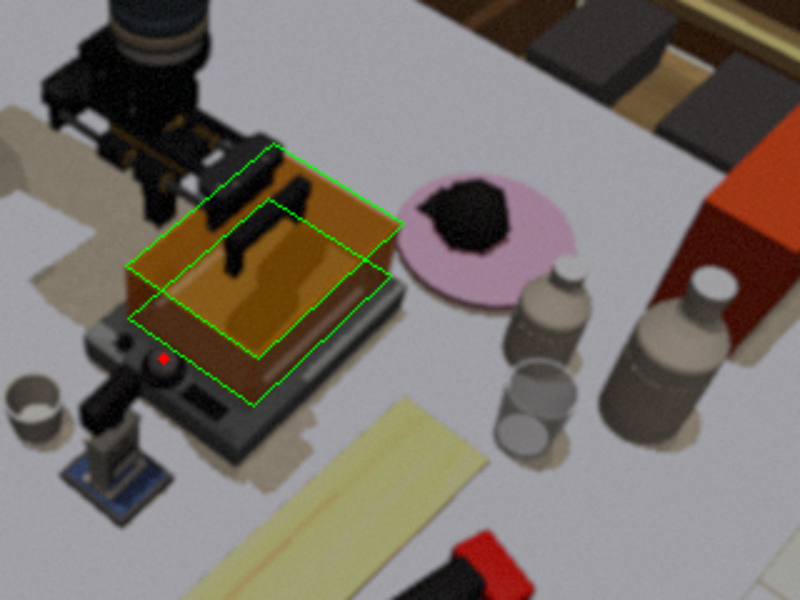

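The projected home outline coincides with the cover, the button point (163,358) lies on the button, the stamp stands on its pad, and the arm is clear.

```bash
python3 -c "
from rig import bot
print(bot.hand_in())"
```

```text
the job is handed in; nothing more can be done
None
```

Handed in (no verdict returned): both castings present were stamped in order and stand on the UV deck under the seated cover, the start button was pressed to its stop, and the stamp is back upright on its pad.

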